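# Clip the missing front beam into a slotted bench rack

### The arm

A 6-joint arm with a two-finger parallel gripper is mounted at the origin on the work surface. World frame = base frame: x ahead of the robot, y to its left, z up, the work surface at z = 0. Lengths are in mm, angles in rad, forces in N, time in s.
With the tool pointing down it reaches from about 300 to 875 mm from the base axis. Payload 6.4 kg.
Tool frame: the origin (TCP) lies midway between the tips of the shut fingers; the grasp point (between the pads) lies 19 mm behind it (bot.grip_depth is the distance from the TCP to the grasp point, in mm); y points along the fingers, x is the direction in which the jaws open and shut, and the axes are right-handed (so a half turn about y gives the same grasp; the last joint's range is limited). The gripper opens to 88 mm and grips with 3 to 60 N. Pads are 18 mm wide; open, the fingers measure 123 mm over their backs; the gripper's body (75 mm by 187 mm) begins 45 mm behind the grasp point.
Start: joints at [-1.513, 0.181, 1.607, -0, 1.354, -0.206], TCP at [149.947, -555.119, 210.514] pointing down, gripper open.
Joint ranges: [-2.99, 2.99], [-0.89, 2.07], [0.3, 2.58], [-1.14, 4.28], [0, 2.63], [-3.12, 3.12]. Speed limits (rad/s): [2.57, 2.57, 3.01, 3.14, 3.14, 3.14].

### API

Orientations are given as a rotation vector (axis times angle).
In Python, from cell import bot gives the robot as it stands. The module is installed in compiled form; this text tells all that it offers.
- The arm moves only by the tool arm_command, never from a script. Its argument "motion" is a list of rows, each a list of 3 entries, a list of its own where there are three numbers: the turn, a rotation vector about the tool's x, y, z in degrees, then the shift along the tool's x, y, z in mm, then the gripper's target within -1 to 1 (shut at 1, half-way at 0, fully open at -1). In form: [[[rx, ry, rz], [x, y, z], claw], ...]. A call has exactly 8 rows; each row shifts and turns the commanded pose from where the row before left it, along the tool's axes as they then stand; what a row does not reach is not made up. A row lasts 1/10 s, in which the tool goes at most 50 mm and 8.59 degrees, less where a joint would pass 70% of its speed; a pose out of reach is approached as far as the arm can. A call is refused whole if a number of a shift passes 50 or a number of a turn 8.59, either way. A call with a gripper value outside its range is refused whole. The fingers move at their own pace and stop on an object; "newtons" is the grip in N (left out, the last holds). Time passes only in rows, so rows that do not move let the fingers close, or fill a call up. It gives the time, the measured TCP pose, the force and the opening at its end, in the units of the state.
- bot.get_obs(): the state, without advancing time (a new reading comes with each control period).
- bot.snapshot(name): name is "scene" or "side" or "wrist"; returns a dict with "frame" (480x640x3 uint8, red, green, blue), "fx", "fy", "cx", "cy" (pixels), "D" ([k1, k2, p1, p2, k3] as OpenCV has them; the pictures are not rectified), "rvec" (rotation vector, rad) and "tvec" (3), from world to camera coordinates, as OpenCV has them; the wrist camera has in their place "T_tool_cam" (4x4, takes a point from camera to tool coordinates, whose origin is the TCP and whose axes are the tool frame's). Camera axes: x right, y down, z forward; pixel columns grow to the right and rows downward; lengths in mm; the calibration is good to about 2 mm. A picture is of the moment at which its call begins: read the wrist's pose just before it. There is no depth.
- bot.hand_in(): hands the job in, once; it reports no verdict.
Trained networks look in the newest picture that a camera, given by its name, has taken for a name from the list of things; names that differ only in an ending like _2 or _b are one class to them, and where a whole thing is asked for, a point or a joint stands for the part that bears it (a point fixed in the world has none). Each returns a list of dicts, best first, with "p" (0 to 1); they miss things now and then, are a little off and sometimes report something else, mostly with a low value. They report only what shows in the picture. A call takes as long as a camera call.
- bot.spot_in(thing, camera): "at" ([row, column] as shares, 0 to 1, of the picture: columns of its width, rows of its height, amid what is visible of it).
- bot.spot_point(thing, camera): "at" ([row, column] as shares, 0 to 1, of the picture: columns of its width, rows of its height: a listed point, or the origin of a listed thing).
The state is a dict: "time": time; "q": joint angles; "qd": joint speeds; "joint_torque": joint torques, N m; "tool_pos": TCP position; "tool_rot": TCP orientation; "wrist_force": force on the tool from outside, world axes, zero at the start; "ft_torque": the same for the moment, N m; "finger_gap": finger opening in mm.
Only numpy, scipy, OpenCV 4.12 (cv2) and the standard library are available. Lean on these libraries where they do the work, as an engineer would, in place of code of your own. Each camera call takes 0.05 s, during which the arm holds its last target.

### The job

The upper front beam of the little bench rack is missing. Take the loose beam that stands on the bench, hook the tabs at both its ends into the top two slots of the two front posts, level with the upper back beam, and press its ends down one after the other, firmly but without banging or forcing it, until it sits fully home and the spring catch of each post has snapped out into the lock hole of the beam's end plate. Let go of it, and leave the stock on the lower shelf and the other things on the bench where they are.

Things in the scene. Friction and masses are not known exactly. Their poses are not given: they have to be found in the camera images.
- beam_mid (a point): Centre of the box section of the loose beam (grey painted steel, about 0.5 kg), where to grip it: 25 mm thick (x), 248 mm long (y), 40 mm high; this point is half-way along and 20 mm above its underside. It starts standing on the bench, tabs away from the robot. Axes: x out of the side with the tabs, y to its left end, z up. The origin of the beam is 1.5 mm in +x of it, at the underside.
- beam: The loose beam. Origin on its underside, half-way along, in the plane of the end plates' rear faces; axes as beam_mid. At each end a 4 mm thick upright plate (y 124 to 172 mm either side, 88 mm high from the underside) laps the post's front. Low in each plate, at y = 150 mm, is a lock hole 15 mm wide and 14 mm high, over a bottom bar 5 mm high.
- end_l (a point): Left (+y) end: point on the end plate's rear face, mid-width under the neck of the lower tab, 150 mm from the beam's middle, 36 mm above its underside (the section's flat top is at 40 mm). Fully home, it lies on seat_l. Two hook tabs, 40 mm apart in height, each 6 mm wide, 9.2 mm long: a neck 8 mm high, then a lip that hangs 12 mm below the neck, 5.2 mm behind the plate.
- end_r (a point): The same point on the right (-y) end of the beam, which comes to lie on seat_r. The tabs go straight into the slots when the beam is 12 to 18 mm above its seat, with 1.25 mm of side play either way; with the end plates flat on the posts it can then be lowered until the bottom bars meet the catches and it hangs there, some 9 to 14 mm above its seat.
- seat_l (a point): Left (+y) front post: point on its front face, at the middle of the bottom edge of the second slot from the top, where the lower tab's neck comes to rest. Axes: x into the post, away from the robot (the way the tabs go in), y left, z up. Slots 8.5 mm wide, 26 mm high, 40 mm apart; the topmost slot's bottom is 40 mm above this point, the post's top 76 mm.
- seat_r (a point): The same point on the right (-y) front post. The posts are steel channels 40 mm wide, 30 mm deep, open at the back, front web 4 mm thick, 300 mm apart centre to centre. The height differs between starts by up to 15 mm.
- catch_l (a joint): Spring catch of the left front post, metres pushed in; 0 is sprung fully out. A steel nose 8 mm wide in the third slot from the top, sloped above, square below, 3.2 mm proud of the post's face, from 21 to 30 mm below seat_l. As the beam goes down the bottom bar pushes it in 3.2 mm; in the last 1 mm it snaps out into the lock hole. This takes about 12 to 20 N pressed down near each end.
- catch_r (a joint): The same for the right front post.
- rack: The bench rack: a plywood plinth fixed to the bench (this body) and on it, on four soft rubber feet, the rack itself: slotted posts, lower shelf with stock 104 mm below the seats, upper back beam. Under load it sinks on its feet, seats and all, by up to 6 mm, then stands firm. Origin at the plinth's underside, half-way between the front posts in the plane of their faces; x to the rear, y to the left.
- jar: Amber glass jar with a steel lid, 48 mm wide, 55 mm high, on the lower shelf; leave it. Origin at its underside.
- carton: Small carton, 60 x 75 x 45 mm high, on the lower shelf; leave it. Origin at its underside.
- tape: Roll of tape, 96 mm wide, 24 mm high, lying on the bench left of the rack; leave it.
- screwdriver: Screwdriver lying on the bench to the right of the beam; leave it.
- wrench: Wrench lying on the bench at the right; leave it.
- eraser: Whiteboard eraser, 50 x 130 x 40 mm high, on the bench at the left; leave it.
- mug: White cup, 76 mm wide, 90 mm high, on the bench at the right of the rack; leave it.

How it is judged (in metres and radians):
On the way:
1. all four tabs are in the slots: both end plates lie against the posts, at any height between going in and fully home (x of end_l in the frame of seat_l between -0.0035 and 0.0035 m and y of end_l in the frame of seat_l between -0.003 and 0.003 m and z of end_l in the frame of seat_l between -0.002 and 0.026 m and x of end_r in the frame of seat_r between -0.0035 and 0.0035 m and y of end_r in the frame of seat_r between -0.003 and 0.003 m and z of end_r in the frame of seat_r between -0.002 and 0.026 m), for 0.05 s.
At the end, for the whole second after the job is handed in: The beam hangs in the top two slots of both front posts, each end within 3 mm of its seat front to back and sideways and within 2.5 mm in height, both catches sprung out into the lock holes (to within 1.2 mm), and at rest (x of end_l in the frame of seat_l between -0.003 and 0.003 m and y of end_l in the frame of seat_l between -0.003 and 0.003 m and z of end_l in the frame of seat_l between -0.0025 and 0.0025 m and x of end_r in the frame of seat_r between -0.003 and 0.003 m and y of end_r in the frame of seat_r between -0.003 and 0.003 m and z of end_r in the frame of seat_r between -0.0025 and 0.0025 m and value of joint each of catch_l, catch_r below 0.0012 m and linear speed of beam below 0.01 m/s); the robot touches nothing.
It fails at once if the beam was banged or forced: more than 60 N between beam and rack or catches (contact force between beam and rack above 60 N).
It fails at once if a bystander was moved by more than 30 mm (distance of any of jar, carton, tape, screwdriver, wrench, eraser, mug from where it was at the start of the episode above 0.03 m).
It also fails if it takes over 54 s, if anything falls off the work surface, if the arm or the gripper's body presses on something with over 40 N, if the wrist force passes 120 N, or if a joint passes its speed limit or range.

## Working session

There is one attempt and no reset: what is moved stays moved. The work goes in short steps, Python scripts to look and compute and a tool call to move; the robot and the scene stay as the last step left them, time stands still between calls to the robot, and variables do not carry over. Pictures are saved under pics/ and viewed, and the job is handed in when it is done.

Besides the shell and the picture viewer there is one more tool, called after "Request:" as name(argument=value, ...), one argument or row to a line, values as JSON. arm_command: Moves the arm, as the interface text tells. Its arguments: {"type":"object","properties":{"motion":{"type":"array"},"newtons":{"type":"number"}},"required":["motion"]}

```bash
mkdir -p pics; cat > h.py <<'E'
from cell import bot
import numpy as np, cv2
from scipy.spatial.transform import Rotation as R
def snap(c,name=None):
    o=bot.get_obs(); s=bot.snapshot(c); s['obs']=o
    if name: cv2.imwrite('pics/'+name+'.png',cv2.cvtColor(s['frame'],cv2.COLOR_RGB2BGR))
    return s
def cam(s):
    K=np.array([[s['fx'],0,s['cx']],[0,s['fy'],s['cy']],[0,0,1.]]);D=np.array(s['D'],float)
    if 'rvec' in s: return K,D,R.from_rotvec(np.ravel(s['rvec'])).as_matrix(),np.ravel(s['tvec']).astype(float)
    T=np.eye(4);T[:3,:3]=R.from_rotvec(s['obs']['tool_rot']).as_matrix();T[:3,3]=s['obs']['tool_pos']
    W=np.linalg.inv(T@np.array(s['T_tool_cam'])); return K,D,W[:3,:3],W[:3,3]
def ray(s,at):
    K,D,r,t=cam(s); px=np.array([[[at[1]*640,at[0]*480]]],float)
    u=cv2.undistortPoints(px,K,D)[0,0]; d=r.T@np.array([u[0],u[1],1]); return -r.T@t,d/np.linalg.norm(d)
def proj(s,P):
    K,D,r,t=cam(s); return cv2.projectPoints(np.array(P,float).reshape(-1,1,3),cv2.Rodrigues(r)[0],t,K,D)[0][:,0]
def tri(rs):
    A=np.zeros((3,3));b=np.zeros(3)
    for o,d in rs:
        M=np.eye(3)-np.outer(d,d);A+=M;b+=M@o
    p=np.linalg.solve(A,b); return p,[np.linalg.norm((np.eye(3)-np.outer(d,d))@(p-o)) for o,d in rs]
def onz(r,z): return r[0]+r[1]*(z-r[0][2])/r[1][2]
E
python3 - <<'E'
from h import *
np.set_printoptions(precision=1,suppress=True)
print(bot.get_obs())
S={c:snap(c,c+'0') for c in('scene','side','wrist')}
for c in S: print(c,cam(S[c])[2:], S[c]['fx'])
for th in['beam_mid','beam','end_l','end_r','seat_l','seat_r','rack','jar','carton','tape','mug','eraser','screwdriver','wrench']:
    rs=[]
    for c in S:
        q=bot.spot_point(th,c)[:2]
        print(th,c,[(round(x['p'],2),(round(x['at'][1]*640,1),round(x['at'][0]*480,1))) for x in q])
        if q and c!='wrist': rs.append(ray(S[c],q[0]['at']))
    if len(rs)==2: print('   ',*tri(rs))
E
```

```text
{'time': 0.0, 'q': array([-1.5,  0.2,  1.6, -0. ,  1.4, -0.2]), 'qd': array([-0., -0.,  0.,  0., -0., -0.]), 'joint_torque': array([ -0. , -43.4, -34.2,   0.1,   0. ,  -0. ]), 'tool_pos': array([ 149.9, -554.5,  209.6]), 'tool_rot': array([-1.3,  1. , -1. ]), 'wrist_force': array([0.1, 1.2, 0.6]), 'ft_torque': array([ 0., -0.,  0.]), 'finger_gap': 88.11015114961165}
scene (array([[ 0.5,  0.9, -0. ],
       [ 0.6, -0.4, -0.7],
       [-0.6,  0.4, -0.7]]), array([-258.9, -250.8, 1614.3])) 513.0611744414186
side (array([[-1. , -0.2,  0. ],
       [-0.2,  0.7, -0.6],
       [ 0.1, -0.6, -0.8]]), array([ 556.7,  217.5, 1285.1])) 574.2110620041609
wrist (array([[ 0.3, -1. , -0. ],
       [-0.9, -0.3,  0.3],
       [-0.3, -0.1, -1. ]]), array([-573.7,  -39.4,  389.6])) 336.5930544292707
beam_mid scene [(0.81, (326.6, 237.4))]
beam_mid side [(0.32, (362.8, 315.8))]
beam_mid wrist []
    [452.3  74.3  14.3] [np.float64(0.8577088629972597), np.float64(0.8577088629971732)]
beam scene [(0.71, (319.6, 242.8))]
beam side [(0.82, (363.6, 319.5))]
beam wrist []
    [445.2  63.8  -9. ] [np.float64(5.
[... 1730 characters left out ...]
))]
mug side [(0.84, (343.1, 165.6))]
mug wrist []
    [ 606.9 -403.7   -1.5] [np.float64(4.176245665277021), np.float64(4.176245665276846)]
eraser scene [(0.69, (402.8, 201.1))]
eraser side [(0.59, (352.1, 438.8))]
eraser wrist []
    [416.7 352.8  -1.3] [np.float64(1.8095384706212128), np.float64(1.8095384706211624)]
screwdriver scene [(0.66, (175.9, 289.0))]
screwdriver side [(0.69, (406.9, 195.5))]
screwdriver wrist []
    [ 413.6 -325.8    8.3] [np.float64(3.7628398511353356), np.float64(3.762839851135343)]
wrench scene [(0.73, (135.4, 334.9))]
wrench side [(0.65, (383.4, 162.8))]
wrench wrist []
    [ 496.  -445.2    1.7] [np.float64(1.0054300725240966), np.float64(1.0054300725238559)]
```

```bash
python3 - <<'E'
import cv2
for c in('scene','side'):
    i=cv2.imread(f'pics/{c}0.png'); 
    j=i[140:340,220:480] if c=='scene' else i[140:400,180:440]
    cv2.imwrite(f'pics/{c}0z.png',cv2.resize(j,(780,600) ,interpolation=cv2.INTER_CUBIC) if c=='scene' else cv2.resize(j,(600,600),interpolation=cv2.INTER_CUBIC))
E
```

```text
(no output)
```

View pics/scene0.png

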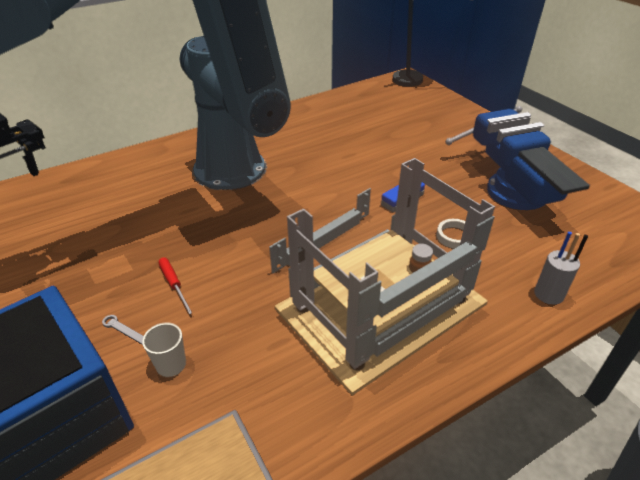

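View pics/side0.png

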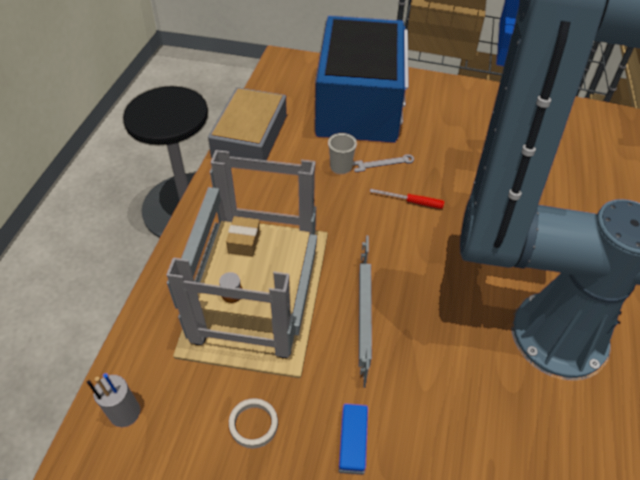

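```bash
python3 - <<'E'
from h import *
np.set_printoptions(precision=1,suppress=True)
S={c:snap(c) for c in('scene','side')}
Q={}
for th in('end_l','seat_l'):
    a=[ray(S['scene'],x['at']) for x in bot.spot_point(th,'scene')[:2]]
    b=[ray(S['side'],x['at']) for x in bot.spot_point(th,'side')[:2]]
    for i in range(2):
        for j in range(2):
            p,e=tri([a[i],b[j]]); print(th,i,j,p,e[0])
E
```

```text
end_l 0 0 [482.1 -77.   38.3] 6.280030739352284
end_l 0 1 [ 380.3   49.8 -147.1] 87.88421828522637
end_l 1 0 [513.3  87.  187.2] 53.632288677507425
end_l 1 1 [427.9 216.7  42.2] 3.9327632766820484
seat_l 0 0 [590.5 201.1 200.1] 2.1678097060942707
seat_l 0 1 [639.   67.9 323. ] 68.77932608866807
seat_l 1 0 [562.2  32.3  62.9] 99.37716498952516
seat_l 1 1 [616.5 -97.7 208.3] 1.4792457028826023
```

```bash
cat >> h.py <<'E'
def pose(o=None):
    o=o or bot.get_obs(); return np.array(o['tool_pos']),R.from_rotvec(o['tool_rot']).as_matrix()
def goalR(yaw,flip=False):
    x=np.array([np.cos(yaw),np.sin(yaw),0]); x=-x if flip else x
    y=np.array([0,0,-1.]); return np.c_[x,y,np.cross(x,y)]
def delta(p,Rg=None):
    p0,R0=pose(); print('shift',np.round(R0.T@(np.array(p)-p0),1),end=' ')
    if Rg is not None: print('turn deg',np.round(np.degrees(R.from_matrix(R0.T@Rg).as_rotvec()),2),' shift in goal axes',np.round(Rg.T@(np.array(p)-p0),1))
E
python3 - <<'E'
from h import *
np.set_printoptions(precision=3,suppress=True)
p,r=pose(); print(p,r)
s=bot.snapshot('wrist'); print(np.array(s['T_tool_cam']))
yaw=np.arctan2(54,294)
for f in(0,1): delta([455,70,210],goalR(yaw,f))
E
```

```text
[ 149.934 -555.097  210.476] [[ 0.261 -0.     0.965]
 [-0.965  0.     0.261]
 [-0.    -1.    -0.   ]]
[[   1.       0.001    0.      -0.441]
 [   0.      -0.285    0.959 -173.961]
 [   0.001   -0.959   -0.285   73.584]
 [   0.       0.       0.       1.   ]]
shift [-524.     0.5  457.5] turn deg [  0.  -85.3   0. ]  shift in goal axes [413.    0.5 559.7]
shift [-524.     0.5  457.5] turn deg [-0.  94.7  0. ]  shift in goal axes [-413.     0.5 -559.7]
```

View pics/wrist0.png

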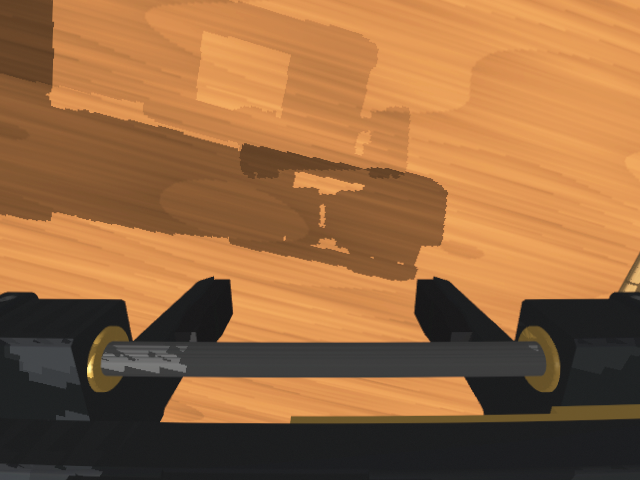

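```bash
cat > arc.py <<'E'
from h import *
np.set_printoptions(precision=1,suppress=True)
p,r=pose(); g=np.array([430,60,330.]); n=18
r0,a0=np.hypot(*p[:2]),np.arctan2(p[1],p[0]); r1,a1=np.hypot(*g[:2]),np.arctan2(g[1],g[0])
Rc=r; P=p
for k in range(1,n+1):
    t=k/n; a=a0+t*(a1-a0); rr=r0+t*(r1-r0); N=np.array([rr*np.cos(a),rr*np.sin(a),p[2]+t*(g[2]-p[2])])
    print(k,np.round(Rc.T@(N-P),1)); P=N; Rc=Rc@R.from_rotvec([0,np.radians(-85.3/n),0]).as_matrix()
print(85.3/n)
E
python3 arc.py
```

```text
1 [-9.7 -6.6 45.5]
2 [-9.5 -6.6 44.9]
3 [-9.4 -6.6 44.3]
4 [-9.3 -6.6 43.7]
5 [-9.1 -6.6 43.1]
6 [-9.  -6.6 42.5]
7 [-8.9 -6.6 41.9]
8 [-8.8 -6.6 41.3]
9 [-8.7 -6.6 40.7]
10 [-8.6 -6.6 40. ]
11 [-8.5 -6.6 39.4]
12 [-8.4 -6.6 38.8]
13 [-8.3 -6.6 38.2]
14 [-8.2 -6.6 37.6]
15 [-8.1 -6.6 37. ]
16 [-8.  -6.6 36.4]
17 [-7.9 -6.6 35.8]
18 [-7.8 -6.6 35.2]
4.738888888888889
```

Request:
arm_command(
  motion=[
    [[0,-4.74,0],[-9.7,-6.6,45.5],-1],
    [[0,-4.74,0],[-9.5,-6.6,45],-1],
    [[0,-4.74,0],[-9.4,-6.6,44.3],-1],
    [[0,-4.74,0],[-9.3,-6.6,43.7],-1],
    [[0,-4.74,0],[-9.1,-6.6,43.1],-1],
    [[0,-4.74,0],[-9,-6.6,42.5],-1],
    [[0,-4.74,0],[-8.9,-6.6,41.9],-1],
    [[0,-4.74,0],[-8.8,-6.6,41.3],-1],
  ],
)

```text
time: 3.4
tool_pos: [404.6, -314.3, 263.7]
tool_rot: [-1.512, 0.502, -0.503]
wrist_force: [0.1, -0.5, -0.0]
finger_gap: 88.3
```

Request:
arm_command(
  motion=[
    [[0,-4.74,0],[-8.7,-6.6,40.7],-1],
    [[0,-4.74,0],[-8.6,-6.6,40],-1],
    [[0,-4.74,0],[-8.5,-6.6,39.4],-1],
    [[0,-4.74,0],[-8.4,-6.6,38.8],-1],
    [[0,-4.74,0],[-8.3,-6.6,38.2],-1],
    [[0,-4.74,0],[-8.2,-6.6,37.6],-1],
    [[0,-4.74,0],[-8.1,-6.6,37],-1],
    [[0,-4.74,0],[-8,-6.6,36.4],-1],
  ],
)

```text
time: 4.2
tool_pos: [449.3, -8.1, 316.5]
tool_rot: [-1.571, -0.016, 0.016]
wrist_force: [0.1, 0.6, 0.4]
finger_gap: 88.4
```

Request:
arm_command(
  motion=[
    [[0,-4.74,0],[-7.9,-6.6,35.8],-1],
    [[0,-4.74,0],[-7.8,-6.6,35.2],-1],
    [[0,0,0],[0,0,0],-1],
    [[0,0,0],[0,0,0],-1],
    [[0,0,0],[0,0,0],-1],
    [[0,0,0],[0,0,0],-1],
    [[0,0,0],[0,0,0],-1],
    [[0,0,0],[0,0,0],-1],
  ],
)

```text
time: 5.0
tool_pos: [429.9, 59.5, 329.1]
tool_rot: [-1.566, -0.141, 0.142]
wrist_force: [0.5, 0.3, -1.1]
finger_gap: 88.5
```

```bash
cat > look.py <<'E'
from h import *
import sys
np.set_printoptions(precision=1,suppress=True)
S=snap('wrist',sys.argv[1]); p,r=pose(S['obs']); print(p,np.degrees(np.arctan2(r[1,0],r[0,0])),r[2])
for th in sys.argv[2:]:
    for q in bot.spot_point(th,'wrist')[:3]: print(th,round(q['p'],2),(round(q['at'][1]*640,1),round(q['at'][0]*480,1)))
E
python3 look.py w1 beam_mid end_l seat_l beam
```

```text
[429.9  59.5 329.1] 10.345421736329968 [-0. -1.  0.]
beam_mid 0.69 (336.7, 187.0)
end_l 0.92 (341.0, 68.5)
end_l 0.89 (334.6, 284.0)
seat_l 0.86 (463.7, 385.4)
seat_l 0.73 (535.0, 87.5)
beam 0.97 (335.2, 190.4)
beam 0.6 (430.0, 210.5)
```

View pics/w1.png

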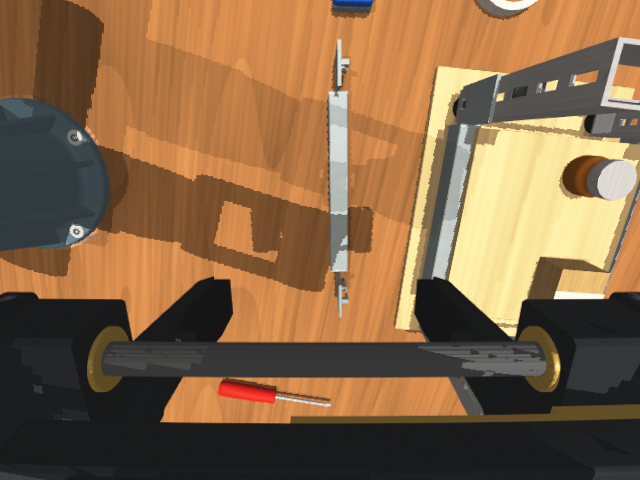

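```bash
python3 - <<'E'
from h import *
np.set_printoptions(precision=1,suppress=True)
S={c:snap(c) for c in('wrist','scene','side')}
W=S['wrist']
e=[onz(ray(W,q['at']),36) for q in bot.spot_point('end_l','wrist')[:2]]; print(e)
d=e[0]-e[1]; print(np.linalg.norm(d), np.degrees(np.arctan2(-d[0],d[1])),(e[0]+e[1])/2)
print('mid',onz(ray(W,bot.spot_point('beam_mid','wrist')[0]['at']),20),onz(ray(W,bot.spot_point('beam','wrist')[0]['at']),0))
# top surface edges of section at z=40 from picture pixels
for px in [(329,92),(348,92),(330,270),(347.5,270)]:
    print(px,onz(ray(W,(px[1]/480,px[0]/640)),40))
for th in('end_l','seat_l'):
  rs={c:[ray(S[c],q['at']) for q in bot.spot_point(th,c)[:2]] for c in S}
  print({c:len(rs[c]) for c in rs})
  import itertools
  out=[]
  for ij in itertools.product(*[rs[c] for c in S]):
    p,er=tri(ij); out.append((max(er),p,er))
  for o in sorted(out,key=lambda x:x[0])[:2]: print(th,o[1],o[2])
E
```

```text
[array([476. , -74.3,  36. ]), array([425., 218.,  36.])]
296.7275887423693 -170.10257737752167 [450.5  71.9  36. ]
mid [451.4  68.3  20. ] [448.6  64.4   0. ]
(329, 92) [413.6 188.4  40. ]
(348, 92) [437.5 192.8  40. ]
(330, 270) [460.7 -51.6  40. ]
(347.5, 270) [486.1 -46.9  40. ]
{'wrist': 2, 'scene': 2, 'side': 2}
end_l [423.8 217.2  31.2] [np.float64(2.1083727555681286), np.float64(2.628485903095888), np.float64(0.6009795820341973)]
end_l [478.4 -77.1  36.8] [np.float64(3.7243179385847136), np.float64(3.2235181737450938), np.float64(4.401690627327792)]
{'wrist': 2, 'scene': 2, 'side': 2}
seat_l [585.  205.3 201.5] [np.float64(1.4810829780834938), np.float64(4.608528946158107), np.float64(3.655456500783003)]
seat_l [609.8 -95.  204.4] [np.float64(5.447188977922624), np.float64(1.7981907442678726), np.float64(5.466851750851806)]
```

```bash
python3 - <<'E'
from h import *
delta([450,71,6],goalR(np.radians(10.7)))
E
```

```text
shift [ 21.9 323.3   6.9] turn deg [-0.   -0.26  0.  ]  shift in goal axes [ 21.9 323.3   6.8]
```

Request:
arm_command(
  motion=[
    [[0,-0.3,0],[11,40,3.5],-1],
    [[0,0,0],[11,45,3.4],-1],
    [[0,0,0],[0,45,0],-1],
    [[0,0,0],[0,45,0],-1],
    [[0,0,0],[0,40,0],-1],
    [[0,0,0],[0,15,0],-1],
    [[0,0,0],[0,0,0],-1],
    [[0,0,0],[0,0,0],-1],
  ],
)

```text
time: 6.65
tool_pos: [450.6, 71.0, 99.9]
tool_rot: [-1.566, -0.147, 0.147]
wrist_force: [0.4, -0.1, 0.4]
finger_gap: 88.2
```

```bash
python3 look.py w2 beam_mid end_l
```

```text
[450.6  71.   99.9] 10.734263273884117 [ 0. -1. -0.]
beam_mid 0.95 (318.6, 234.9)
beam_mid 0.69 (323.8, 404.3)
end_l 0.89 (324.9, 405.2)
end_l 0.6 (321.5, 11.6)
```

View pics/w2.png

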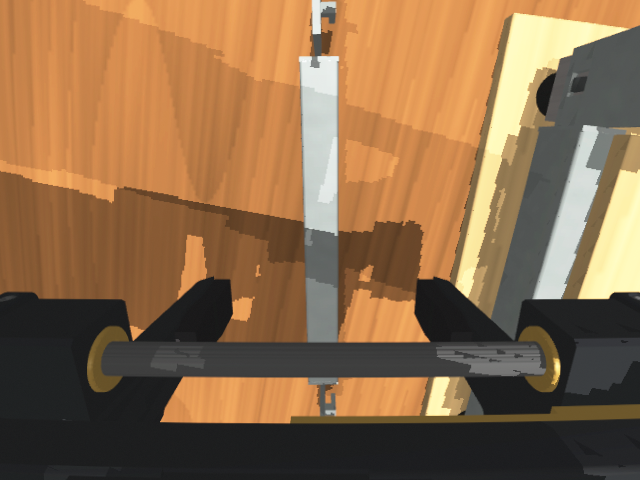

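```bash
python3 - <<'E'
from h import *
np.set_printoptions(precision=1,suppress=True)
W=snap('wrist')
T=[onz(ray(W,(y/480,x/640)),40) for x,y in[(300,59),(338,59),(308,382),(336.5,382)]]
print(T); l=(T[0]+T[1])/2; r=(T[2]+T[3])/2; d=l-r; print((l+r)/2,np.linalg.norm(d),np.degrees(np.arctan2(-d[0],d[1])))
m=(l+r)/2; m[2]=6; delta(m,goalR(np.arctan2(-d[0],d[1])))
E
```

```text
[array([414.7, 187.4,  40. ]), array([438.4, 191.9,  40. ]), array([462.5, -52.8,  40. ]), array([486. , -48.4,  40. ])]
[450.4  69.5  40. ] 244.94567503785697 11.227877356181908
shift [-1.5 94.8 -1.1] turn deg [ 0.1 -0.5  0.2]  shift in goal axes [-1.2 94.8 -1.2]
```

Request:
arm_command(
  motion=[
    [[0,-0.5,0],[-1.2,40,-1.5],-1],
    [[0,0,0],[0,40,0],-1],
    [[0,0,0],[0,14,0],-1],
    [[0,0,0],[0,0,0],-1],
    [[0,0,0],[0,0,0],-1],
    [[0,0,0],[0,0,0],1],
    [[0,0,0],[0,0,0],1],
    [[0,0,0],[0,0,0],1],
  ],
  newtons=45,
)

```text
time: 7.65
tool_pos: [450.1, 69.2, 6.3]
tool_rot: [-1.566, -0.156, 0.152]
wrist_force: [0.2, -0.2, 0.2]
finger_gap: 66.1
```

Request:
arm_command(
  motion=[
    [[0,0,0],[0,0,0],1],
    [[0,0,0],[0,0,0],1],
    [[0,0,0],[0,0,0],1],
    [[0,0,0],[0,0,0],1],
    [[0,0,0],[0,0,0],1],
    [[0,0,0],[0,0,0],1],
    [[0,0,0],[0,0,0],1],
    [[0,0,0],[0,0,0],1],
  ],
  newtons=45,
)

```text
time: 8.45
tool_pos: [449.2, 69.3, 5.3]
tool_rot: [-1.565, -0.154, 0.154]
wrist_force: [-0.0, -0.3, -0.2]
finger_gap: 24.1
```

```bash
python3 - <<'E'
from h import *
delta([460,42,192],goalR(np.radians(5.)))
E
```

```text
shift [   5.3 -186.7  -28.9] turn deg [-0.    6.23 -0.  ]  shift in goal axes [   8.4 -186.7  -28.2]
```

Request:
arm_command(
  motion=[
    [[0,0,0],[0,-10,0],1],
    [[0,0,0],[0,-35,0],1],
    [[0,0,0],[0,-45,0],1],
    [[0,0,0],[0,-45,0],1],
    [[0,2,0],[2,-35,-9],1],
    [[0,2,0],[2,-15,-10],1],
    [[0,2.2,0],[2,-2,-10],1],
    [[0,0,0],[0,0,0],1],
  ],
)

```text
time: 9.25
tool_pos: [459.5, 40.7, 191.9]
tool_rot: [-1.57, -0.067, 0.068]
wrist_force: [0.3, -0.0, -6.8]
finger_gap: 24.3
```

Request:
arm_command(
  motion=[
    [[0,0,0],[0,0,0],1],
    [[0,0,0],[0,0,0],1],
    [[0,0,0],[0,0,0],1],
    [[0,0,0],[0,0,0],1],
    [[0,0,0],[0,0,0],1],
    [[0,0,0],[0,0,0],1],
    [[0,0,0],[0,0,0],1],
    [[0,0,0],[0,0,0],1],
  ],
)

```text
time: 10.05
tool_pos: [459.8, 41.7, 192.4]
tool_rot: [-1.57, -0.069, 0.069]
wrist_force: [0.4, 0.9, -5.7]
finger_gap: 24.4
```

```bash
cat > meas.py <<'E'
from h import *
import sys,itertools
np.set_printoptions(precision=1,suppress=True)
t=sys.argv[1]
S={c:snap(c,c+t) for c in('wrist','scene','side')}
p,r=pose(S['wrist']['obs']); print(p,np.degrees(np.arctan2(r[1,0],r[0,0])),r[2],S['wrist']['obs']['finger_gap'],S['wrist']['obs']['wrist_force'])
for th in('end_l','seat_l'):
  rs={}
  for c in S:
    q=bot.spot_point(th,c)[:3]; rs[c]=[ray(S[c],x['at']) for x in q]
    print(th,c,[(round(x['p'],2),(round(x['at'][1]*640,1),round(x['at'][0]*480,1))) for x in q])
  for cs in (('scene','side'),('wrist','scene','side')):
    out=[]
    for ij in itertools.product(*[rs[c] for c in cs]):
      P,er=tri(ij); out.append((max(er),P,er))
    for o in sorted(out,key=lambda x:x[0])[:2]: print(th,cs,o[1],np.array(o[2]))
E
python3 meas.py 3
python3 - <<'E'
import cv2
i=cv2.imread('pics/scene3.png');cv2.imwrite('pics/scene3z.png',cv2.resize(i[140:310,240:500],(780,510),interpolation=cv2.INTER_CUBIC))
i=cv2.imread('pics/side3.png');cv2.imwrite('pics/side3z.png',cv2.resize(i[120:380,160:440],(646,600),interpolation=cv2.INTER_CUBIC))
E
```

```text
[459.8  41.7 192.4] 5.038825594049511 [ 0. -1. -0.] 24.380694272222712 [ 0.4  0.9 -5.7]
end_l wrist []
end_l scene [(0.91, (367.6, 153.5)), (0.72, (134.9, 339.7)), (0.65, (261.6, 199.9))]
end_l side [(0.69, (359.8, 308.8))]
end_l ('scene', 'side') [449.8 192.5 227.3] [0. 0.]
end_l ('scene', 'side') [403.3  11.8  80.8] [93.4 93.4]
seat_l wrist []
seat_l scene [(0.92, (296.0, 241.2)), (0.75, (405.6, 186.8))]
seat_l side [(0.9, (313.3, 192.8)), (0.77, (285.6, 305.6))]
seat_l ('scene', 'side') [611.9 -96.6 200.4] [1.2 1.2]
seat_l ('scene', 'side') [586.6 206.1 206.1] [2.2 2.2]
```

View pics/wrist3.png

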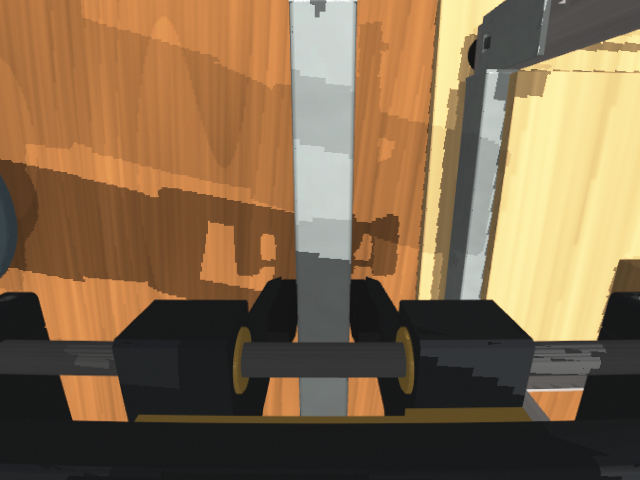

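View pics/scene3z.png

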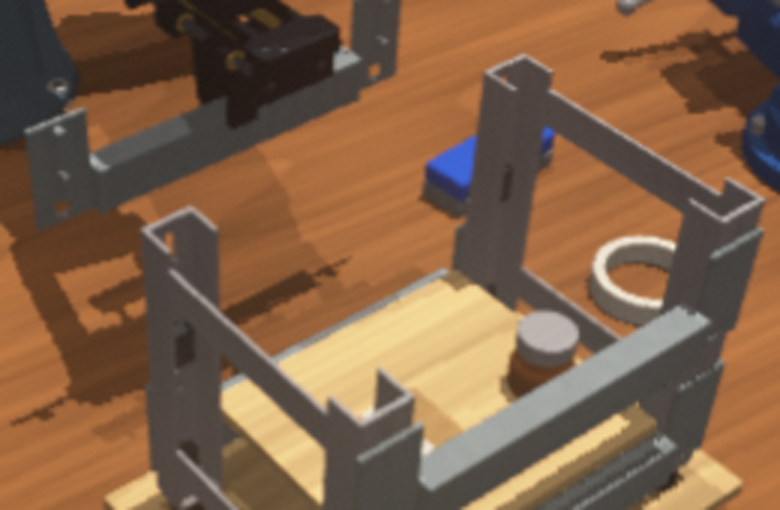

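View pics/side3z.png

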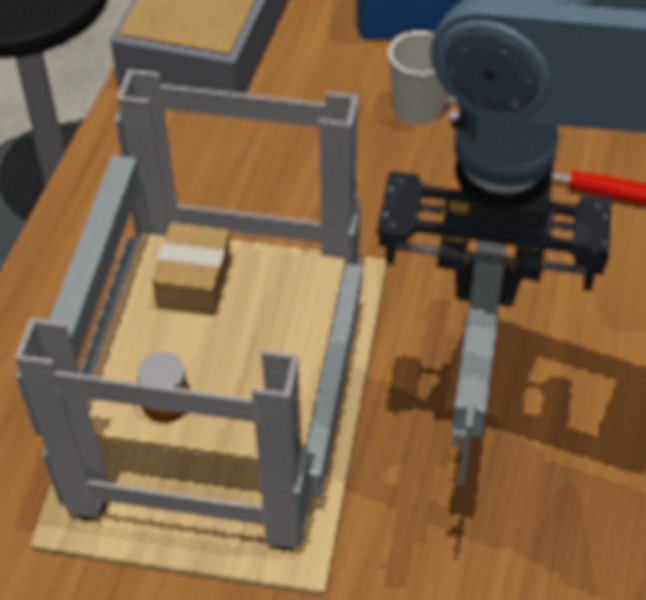

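Request:
arm_command(
  motion=[
    [[0,0,0],[0,-20,25],1],
    [[0,0,0],[0,-20,30],1],
    [[0,0,0],[0,-20,30],1],
    [[0,0,0],[0,0,5],1],
    [[0,0,0],[0,0,0],1],
    [[0,0,0],[0,0,0],1],
    [[0,0,0],[0,0,0],1],
    [[0,0,0],[0,0,0],1],
  ],
)

```text
time: 11.3
tool_pos: [451.6, 130.5, 251.5]
tool_rot: [-1.57, -0.067, 0.069]
wrist_force: [-0.5, -0.1, -5.1]
finger_gap: 24.1
```

```bash
python3 look.py w4 seat_l end_l; python3 - <<'E'
from h import *
import pickle
s=snap('wrist'); pickle.dump(s,open('w4.pkl','wb'))
E
```

```text
[451.6 130.5 251.5] 4.958449369375341 [-0. -1. -0.]
seat_l 0.84 (534.6, 158.8)
```

Request:
arm_command(
  motion=[
    [[0,0,0],[0,0,-30],1],
    [[0,0,0],[0,0,-45],1],
    [[0,0,0],[0,0,-45],1],
    [[0,0,0],[0,0,-45],1],
    [[0,0,0],[0,0,-45],1],
    [[0,0,0],[0,0,-45],1],
    [[0,0,0],[0,0,-35],1],
    [[0,0,0],[0,0,-10],1],
  ],
)

```text
time: 12.3
tool_pos: [478.1, -171.4, 252.3]
tool_rot: [-1.571, -0.066, 0.066]
wrist_force: [-0.3, 0.2, -6.1]
finger_gap: 24.0
```

Request:
arm_command(
  motion=[
    [[0,0,0],[0,0,0],1],
    [[0,0,0],[0,0,0],1],
    [[0,0,0],[0,0,0],1],
    [[0,0,0],[0,0,0],1],
    [[0,0,0],[0,0,0],1],
    [[0,0,0],[0,0,0],1],
    [[0,0,0],[0,0,0],1],
    [[0,0,0],[0,0,0],1],
  ],
)

```text
time: 13.1
tool_pos: [478.2, -167.4, 252.4]
tool_rot: [-1.57, -0.069, 0.069]
wrist_force: [-0.0, -0.1, -4.3]
finger_gap: 24.3
```

```bash
python3 look.py w5 seat_l end_l; python3 - <<'E'
from h import *
import pickle
s=snap('wrist'); pickle.dump(s,open('w5.pkl','wb'))
E
```

```text
[ 478.2 -167.4  252.4] 5.045620764380473 [ 0. -1. -0.]
seat_l 0.57 (541.1, 157.4)
```

View pics/w4.png

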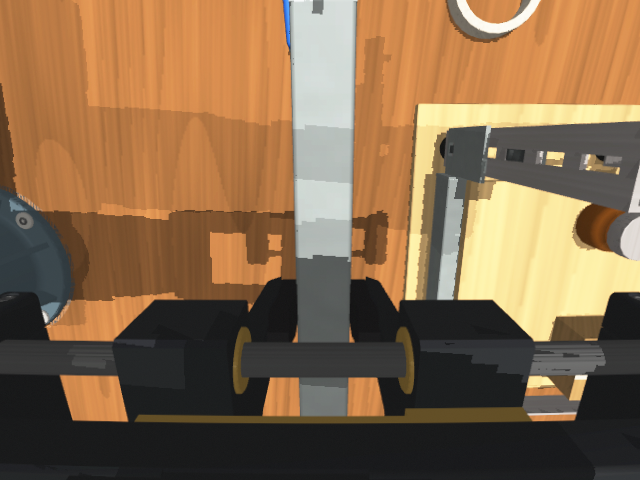

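View pics/w5.png

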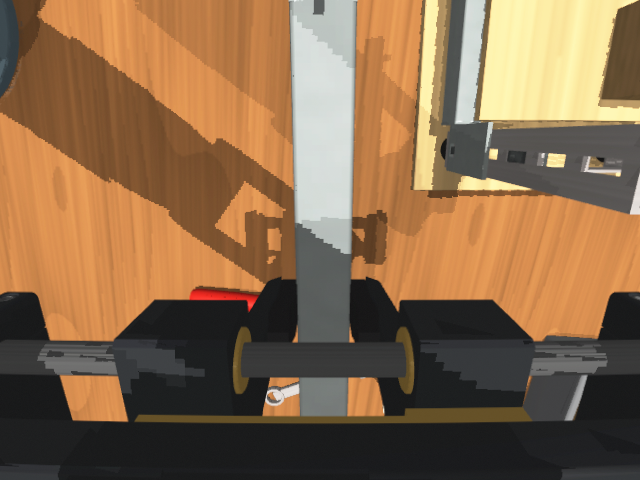

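```bash
python3 - <<'E'
import cv2
for n in('w4','w5'):
    i=cv2.imread(f'pics/{n}.png')[110:220,430:640];cv2.imwrite(f'pics/{n}z.png',cv2.resize(i,None,fx=3.8,fy=3.8,interpolation=cv2.INTER_CUBIC))
i=cv2.imread('pics/w2.png');a=cv2.resize(i[40:80,280:360],None,fx=7,fy=7,interpolation=cv2.INTER_NEAREST);b=cv2.resize(i[370:410,290:370],None,fx=7,fy=7,interpolation=cv2.INTER_NEAREST)
import numpy as np;cv2.imwrite('pics/w2z.png',np.vstack([a,b]))
E
```

```text
(no output)
```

View pics/w4z.png

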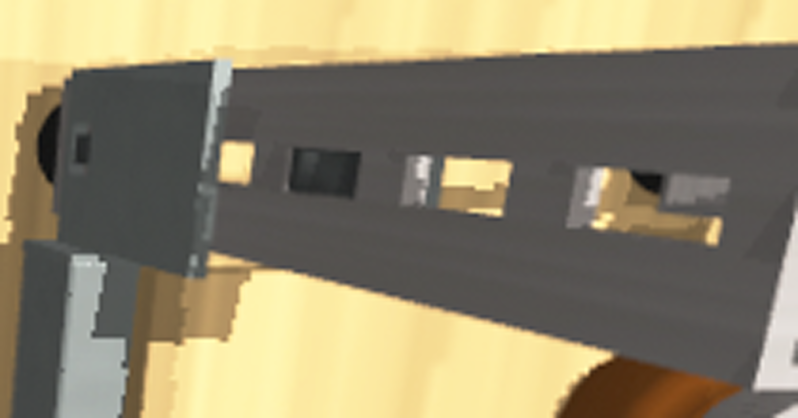

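View pics/w5z.png

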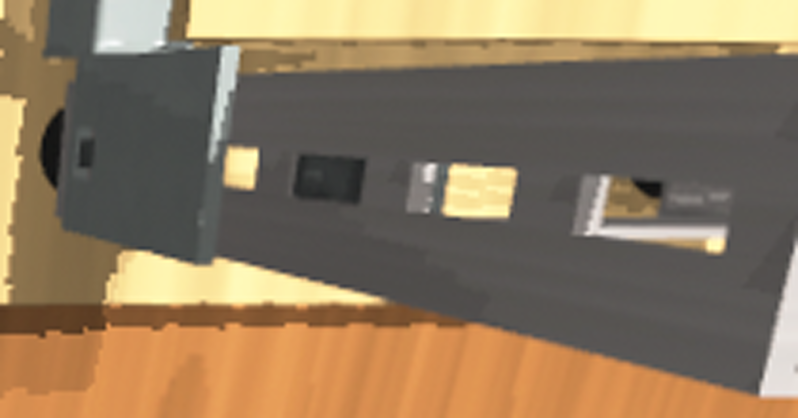

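View pics/w2z.png

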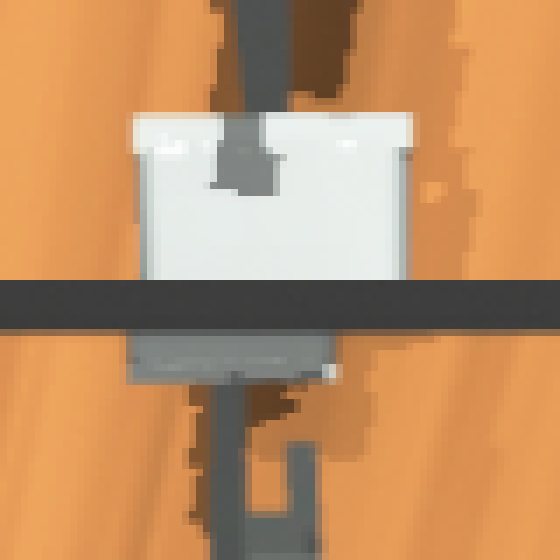

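```bash
cat > fit.py <<'E'
from h import *
import pickle
from scipy.optimize import least_squares
np.set_printoptions(precision=2,suppress=True)
w4=pickle.load(open('w4.pkl','rb'));w5=pickle.load(open('w5.pkl','rb'))
T0=np.array(w4['T_tool_cam'])
K=np.array([[w4['fx'],0,w4['cx']],[0,w4['fy'],w4['cy']],[0,0,1.]]);D=np.array(w4['D'],float)
def pj(P,pos,yaw,c):
    T=np.eye(4);T[:3,:3]=goalR(np.radians(yaw));T[:3,3]=pos
    C=np.eye(4);C[:3,:3]=R.from_rotvec(c[3:]).as_matrix();C[:3,3]=c[:3]
    W=np.linalg.inv(T@C@T0)
    return cv2.projectPoints(np.array(P,float).reshape(-1,1,3),cv2.Rodrigues(W[:3,:3])[0],W[:3,3],K,D)[0][:,0]
def z(L,f=3.8,ox=430,oy=110): return np.array([((a+.5)/f-.5+ox,(b+.5)/f-.5+oy) for a,b in L])
L4=z([(402,150),(400,205),(514,160),(505,217),(573,165),(568,225),(732,178),(720,245)])
L5=z([(410,162),(407,213),(518,168),(513,220),(583,174),(575,235),(733,190),(724,253)])
def slots(y0): # order: bottom +y, bottom -y, top +y, top -y (image up = +y)
    return [[0,y0+s*4.25,h] for h in (0,26,40,66) for s in(1,-1)]
B2=np.array([((299+339)/2-.5,55.9),((308.1+338.3)/2-.5,384.2)])
def place(P,x,y,zz,yaw):
    c,s=np.cos(yaw),np.sin(yaw);P=np.array(P,float);return np.c_[x+c*P[:,0]-s*P[:,1],y+s*P[:,0]+c*P[:,1],zz+P[:,2]]
p2,p4,p5=np.array([450.6,71,99.4]),None,None
p4=np.array(w4['obs']['tool_pos']);p5=np.array(w5['obs']['tool_pos'])
print(p4,p5)
def res(v,full=False):
    c=v[:6].copy(); rk=v[6:10]; bm=v[10:13]
    e4=pj(place(slots(150),*rk),p4,5.0,c)-L4; e5=pj(place(slots(-150),*rk),p5,5.0,c)-L5
    e2=pj(place([[-1.5,124,40],[-1.5,-124,40]],bm[0],bm[1],0,bm[2]),p2,10.73,c)-B2
    if full: return e4,e5,e2
    return np.r_[e4.ravel(),e5.ravel(),e2.ravel(),c[:3]/2*1,c[3:]/0.005]
s=least_squares(res,np.r_[np.zeros(6),600,54,203,np.radians(5),451,70,np.radians(11)],x_scale=np.r_[np.ones(3),np.ones(3)*.01,1,1,1,.01,1,1,.01])
v=s.x; print('cam',v[:3],np.degrees(v[3:6])); print('rack',v[6:9],np.degrees(v[9])); print('beam',v[10:12],np.degrees(v[12]))
for e in res(v,True): print(e.round(1).tolist())
v0=v.copy()
# no camera correction
s2=least_squares(lambda u:res(np.r_[np.zeros(6),u]),v[6:],x_scale=[1,1,1,.01,1,1,.01]);u=s2.x;print('nocorr rack',u[:3],np.degrees(u[3]),'beam',u[4:6],np.degrees(u[6]),s.cost,s2.cost)
for rk,bm in((v[6:10],v[10:13]),(u[:4],u[4:])):
    # beam in tool at grip
    g=p2+goalR(np.radians(10.73))@np.array([-1.2,94,-1.5]); Rg=goalR(np.radians(11.23))
    b=Rg.T@(np.array([bm[0],bm[1],0])-g); dy=np.degrees(bm[2])-11.23
    print('beam origin in tool',b,'yaw off',dy)
    Rt=goalR(rk[3]-np.radians(dy)*0)
    for off,h in((-40,15),(0,15)):
        tgt=place([[off,0,-36+h]],*rk)[0]; print('TCP goal',off,h,tgt-Rt@b,'yaw',np.degrees(rk[3])-dy)
E
python3 fit.py
```

```text
[451.79 130.78 251.98] [ 478.15 -167.56  252.29]
cam [ 0.   -0.52 -0.  ] [-0.    0.09 -0.09]
rack [599.31  54.9  203.28] 5.287274283994487
beam [450.81  70.07] 11.284054024885698
[[1.7, 1.4], [0.1, 0.2], [-0.7, 0.7], [-1.0, 0.6], [1.4, 0.7], [-0.4, 0.8], [-0.0, 0.2], [-1.0, 1.0]]
[[1.0, -0.9], [-0.3, -1.1], [-0.1, -0.5], [-1.5, 0.7], [0.4, -0.8], [-0.6, -0.9], [1.5, -1.9], [-0.3, -0.1]]
[[-0.0, -0.1], [0.0, 0.1]]
nocorr rack [598.9   55.11 202.9 ] 5.287102024312475 beam [450.71  70.08] 11.37311803059683 13.488310715093151 13.743501838114572
beam origin in tool [1.24 5.4  0.53] yaw off 0.05405402488569777
TCP goal -40 15 [558.3   50.57 187.68] yaw 5.233220259108789
TCP goal 0 15 [598.13  54.26 187.68] yaw 5.233220259108789
beam origin in tool [1.15 5.4  0.57] yaw off 0.14311803059682937
TCP goal -40 15 [557.98  50.75 187.3 ] yaw 5.143983993715645
TCP goal 0 15 [597.81  54.44 187.3 ] yaw 5.143983993715645
```

```bash
python3 - <<'E'
from h import *
delta([538.2,48.8,187.6],goalR(np.radians(5.2)))
E
```

```text
shift [ 78.8  64.7 210.3] turn deg [-0.01 -0.17 -0.  ]  shift in goal axes [ 79.4  64.7 210. ]
```

Request:
arm_command(
  motion=[
    [[0,-0.2,0],[0,10,35],1],
    [[0,0,0],[0,15,45],1],
    [[0,0,0],[0,15,45],1],
    [[0,0,0],[0,15,45],1],
    [[0,0,0],[20,9.7,35],1],
    [[0,0,0],[35,0,5],1],
    [[0,0,0],[24,0,0],1],
    [[0,0,0],[0,0,0],1],
  ],
)

```text
time: 14.1
tool_pos: [540.4, 49.3, 187.7]
tool_rot: [-1.57, -0.074, 0.071]
wrist_force: [-0.8, -0.0, -5.1]
finger_gap: 24.4
```

Request:
arm_command(
  motion=[
    [[0,0,0],[20,0,0],1],
    [[0,0,0],[10,0,0],1],
    [[0,0,0],[0,0,0],1],
    [[0,0,0],[0,0,0],1],
    [[0,0,0],[0,0,0],1],
    [[0,0,0],[0,0,0],1],
    [[0,0,0],[0,0,0],1],
    [[0,0,0],[0,0,0],1],
  ],
)

```text
time: 14.9
tool_pos: [567.5, 51.5, 187.7]
tool_rot: [-1.57, -0.072, 0.072]
wrist_force: [0.5, -0.2, -5.0]
finger_gap: 24.2
```

```bash
python3 meas.py 6
python3 - <<'E'
import cv2
i=cv2.imread('pics/scene6.png');cv2.imwrite('pics/scene6z.png',cv2.resize(i[140:310,240:500],(780,510),interpolation=cv2.INTER_CUBIC))
i=cv2.imread('pics/side6.png');cv2.imwrite('pics/side6z.png',cv2.resize(i[120:380,160:440],(646,600),interpolation=cv2.INTER_CUBIC))
from h import *
delta([598.1,54.3,187.6],goalR(np.radians(5.2)))
E
```

```text
[567.5  51.5 187.7] 5.2295492337739935 [ 0. -1. -0.] 24.24883828803008 [ 0.5 -0.2 -5. ]
end_l wrist []
end_l scene [(0.61, (288.4, 226.7))]
end_l side [(0.81, (298.6, 306.2))]
end_l ('scene', 'side') [528.1  32.2  76.1] [102. 102.]
seat_l wrist []
seat_l scene [(0.81, (295.3, 241.3)), (0.58, (408.1, 185.6))]
seat_l side [(0.66, (288.3, 305.9))]
seat_l ('scene', 'side') [584.1 209.9 208.4] [2.1 2.1]
seat_l ('scene', 'side') [555.9  30.   54.6] [97.2 97.2]
shift [30.5  0.  -0.1] turn deg [-0.    0.04 -0.  ]  shift in goal axes [30.5  0.  -0. ]
```

View pics/scene6z.png

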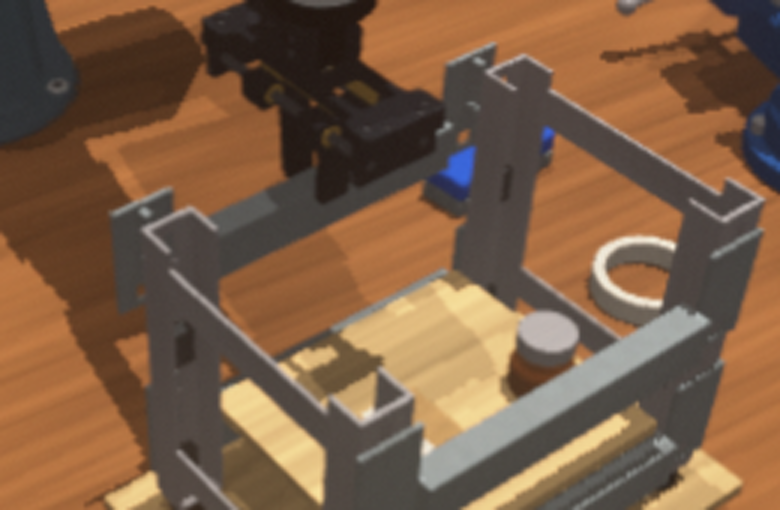

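View pics/side6z.png

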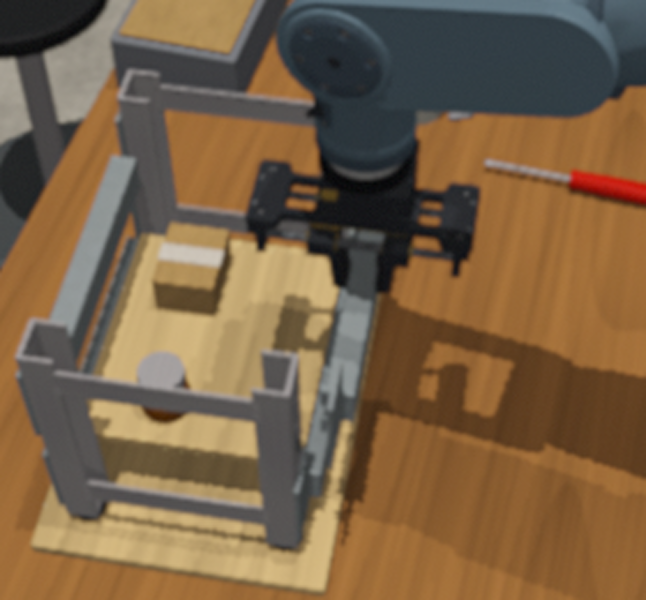

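View pics/wrist6.png

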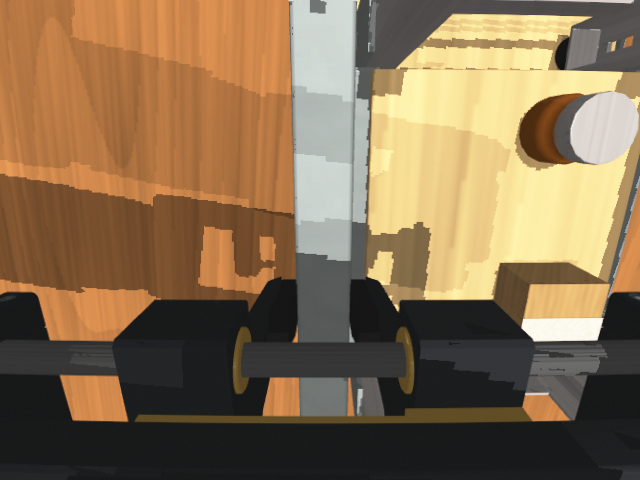

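Request:
arm_command(
  motion=[
    [[0,0,0],[8,0,0],1],
    [[0,0,0],[6,0,0],1],
    [[0,0,0],[2,0,0],1],
    [[0,0,0],[2,0,0],1],
    [[0,0,0],[2,0,0],1],
    [[0,0,0],[2,0,0],1],
    [[0,0,0],[1,0,0],1],
    [[0,0,0],[0,0,0],1],
  ],
)

```text
time: 16.15
tool_pos: [590.7, 53.7, 187.6]
tool_rot: [-1.57, -0.072, 0.072]
wrist_force: [0.8, 0.7, -5.8]
finger_gap: 24.4
```

Request:
arm_command(
  motion=[
    [[0,0,0],[1,0,0],1],
    [[0,0,0],[1,0,0],1],
    [[0,0,0],[1,0,0],1],
    [[0,0,0],[0.5,0,0],1],
    [[0,0,0],[0,0,0],1],
    [[0,0,0],[0,0,0],1],
    [[0,0,0],[0,0,0],1],
    [[0,0,0],[0,0,0],1],
  ],
)

```text
time: 16.95
tool_pos: [594.0, 54.0, 187.6]
tool_rot: [-1.57, -0.072, 0.072]
wrist_force: [-0.2, 0.2, -4.5]
finger_gap: 24.2
```

Request:
arm_command(
  motion=[
    [[0,0,0],[1,0,0],1],
    [[0,0,0],[1,0,0],1],
    [[0,0,0],[0.5,0,0],1],
    [[0,0,0],[0.5,0,0],1],
    [[0,0,0],[0.5,0,0],1],
    [[0,0,0],[0,0,0],1],
    [[0,0,0],[0,0,0],1],
    [[0,0,0],[0,0,0],1],
  ],
)

```text
time: 17.75
tool_pos: [597.5, 54.3, 187.6]
tool_rot: [-1.57, -0.072, 0.072]
wrist_force: [-0.1, 0.6, -5.3]
finger_gap: 24.1
```

Request:
arm_command(
  motion=[
    [[0,0,0],[0.5,0,0],1],
    [[0,0,0],[0.5,0,0],1],
    [[0,0,0],[0.5,0,0],1],
    [[0,0,0],[0,0,0],1],
    [[0,0,0],[0,0,0],1],
    [[0,0,0],[0,0,0],1],
    [[0,0,0],[0,0,0],1],
    [[0,0,0],[0,0,0],1],
  ],
)

```text
time: 18.55
tool_pos: [597.5, 54.3, 187.1]
tool_rot: [-1.57, -0.069, 0.075]
wrist_force: [-7.4, -1.1, -4.0]
finger_gap: 24.1
```

```bash
python3 meas.py 7 | head -1
python3 - <<'E'
import cv2
i=cv2.imread('pics/scene7.png');cv2.imwrite('pics/scene7z.png',cv2.resize(i[140:310,240:500],(780,510),interpolation=cv2.INTER_CUBIC))
i=cv2.imread('pics/side7.png');cv2.imwrite('pics/side7z.png',cv2.resize(i[120:380,160:440],(646,600),interpolation=cv2.INTER_CUBIC))
E
```

```text
[597.5  54.3 187.1] 5.241682993263626 [-0. -1.  0.] 24.064954519961745 [-7.4 -1.1 -4. ]
```

View pics/scene7z.png

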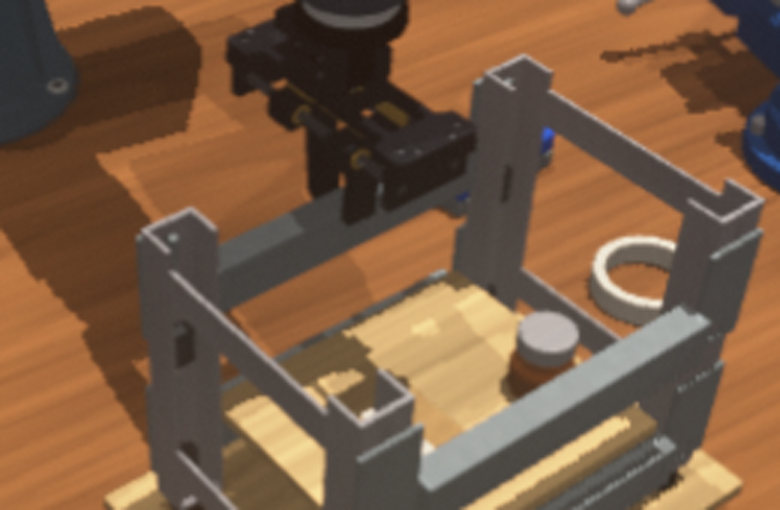

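View pics/wrist7.png

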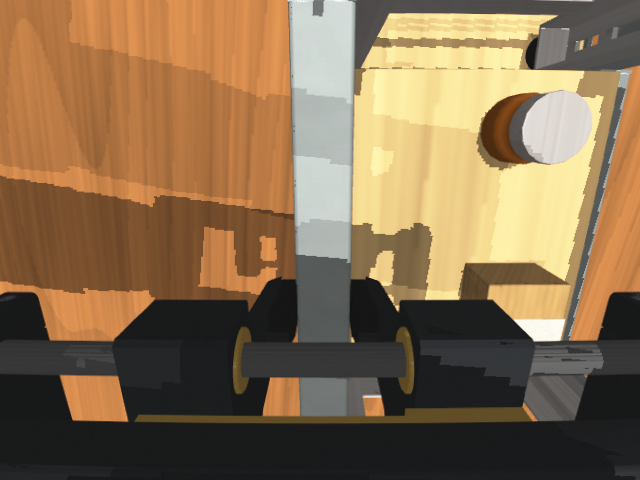

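Request:
arm_command(
  motion=[
    [[0,0,0],[-0.3,1,0],1],
    [[0,0,0],[0,1,0],1],
    [[0,0,0],[0,0.5,0],1],
    [[0,0,0],[0,0.5,0],1],
    [[0,0,0],[0,0,0],1],
    [[0,0,0],[0,0,0],1],
    [[0,0,0],[0,0,0],1],
    [[0,0,0],[0,0,0],1],
  ],
)

```text
time: 19.8
tool_pos: [597.6, 54.4, 184.8]
tool_rot: [-1.57, -0.07, 0.074]
wrist_force: [-6.9, -1.6, -0.8]
finger_gap: 24.1
```

Request:
arm_command(
  motion=[
    [[0,0,0],[-0.2,0.5,0],1],
    [[0,0,0],[0,0.5,0],1],
    [[0,0,0],[0,0.5,0],1],
    [[0,0,0],[0,0.5,0],1],
    [[0,0,0],[0,0,0],1],
    [[0,0,0],[0,0,0],1],
    [[0,0,0],[0,0,0],1],
    [[0,0,0],[0,0,0],1],
  ],
)

```text
time: 20.6
tool_pos: [597.6, 54.3, 183.5]
tool_rot: [-1.57, -0.07, 0.074]
wrist_force: [-8.6, -0.5, 2.2]
finger_gap: 24.4
```

Request:
arm_command(
  motion=[
    [[0,0,0],[-0.4,0.7,0],1],
    [[0,0,0],[0,0.7,0],1],
    [[0,0,0],[0,0.6,0],1],
    [[0,0,0],[0,0,0],1],
    [[0,0,0],[0,0,0],1],
    [[0,0,0],[0,0,0],1],
    [[0,0,0],[0,0,0],1],
    [[0,0,0],[0,0,0],1],
  ],
)

```text
time: 21.4
tool_pos: [597.5, 54.3, 182.1]
tool_rot: [-1.57, -0.071, 0.073]
wrist_force: [-9.2, -1.2, 5.5]
finger_gap: 24.2
```

Request:
arm_command(
  motion=[
    [[0,0,0],[-0.4,0.8,0],1],
    [[0,0,0],[0,0.8,0],1],
    [[0,0,0],[0,0.8,0],1],
    [[0,0,0],[0,0.6,0],1],
    [[0,0,0],[0,0,0],1],
    [[0,0,0],[0,0,0],1],
    [[0,0,0],[0,0,0],1],
    [[0,0,0],[0,0,0],1],
  ],
)

```text
time: 22.2
tool_pos: [597.2, 54.2, 179.9]
tool_rot: [-1.57, -0.071, 0.073]
wrist_force: [-9.9, -0.1, 8.3]
finger_gap: 24.8
```

Request:
arm_command(
  motion=[
    [[0,0,0],[0,0.8,0],1],
    [[0,0,0],[0,0.8,0],1],
    [[0,0,0],[0,0.7,0],1],
    [[0,0,0],[0,0.7,0],1],
    [[0,0,0],[0,0,0],1],
    [[0,0,0],[0,0,0],1],
    [[0,0,0],[0,0,0],1],
    [[0,0,0],[0,0,0],1],
  ],
)

```text
time: 23.0
tool_pos: [597.1, 54.1, 177.3]
tool_rot: [-1.57, -0.071, 0.073]
wrist_force: [-11.9, -1.6, 12.3]
finger_gap: 24.7
```

```bash
python3 meas.py 8
python3 - <<'E'
import cv2
i=cv2.imread('pics/scene8.png');cv2.imwrite('pics/scene8z.png',cv2.resize(i[140:310,240:500],(780,510),interpolation=cv2.INTER_CUBIC))
i=cv2.imread('pics/side8.png');cv2.imwrite('pics/side8z.png',cv2.resize(i[120:380,160:440],(646,600),interpolation=cv2.INTER_CUBIC))
E
```

```text
[597.1  54.1 177.3] 5.253721295789654 [-0. -1. -0.] 24.654168384091232 [-11.9  -1.6  12.3]
end_l wrist []
end_l scene [(0.91, (405.1, 185.4)), (0.89, (296.2, 236.3)), (0.19, (349.6, 278.2))]
end_l side [(0.7, (282.6, 302.2))]
end_l ('scene', 'side') [591.1 202.8 213. ] [4.4 4.4]
end_l ('scene', 'side') [622.7  60.7   5. ] [23.6 23.6]
seat_l wrist []
seat_l scene [(0.87, (296.4, 240.3)), (0.77, (405.2, 189.5))]
seat_l side [(0.66, (287.8, 306.7)), (0.61, (301.8, 255.2))]
seat_l ('scene', 'side') [584.9 204.7 199. ] [0.1 0.1]
seat_l ('scene', 'side') [604.6 143.6 252. ] [33.4 33.4]
```

View pics/scene8z.png

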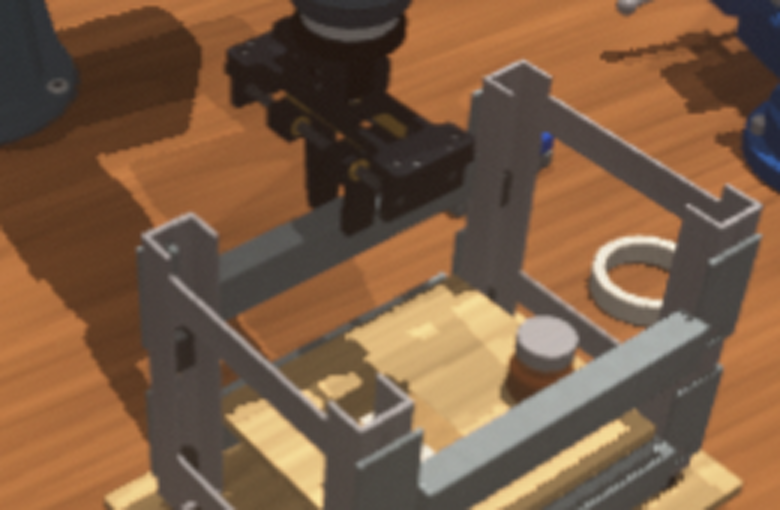

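View pics/side8z.png

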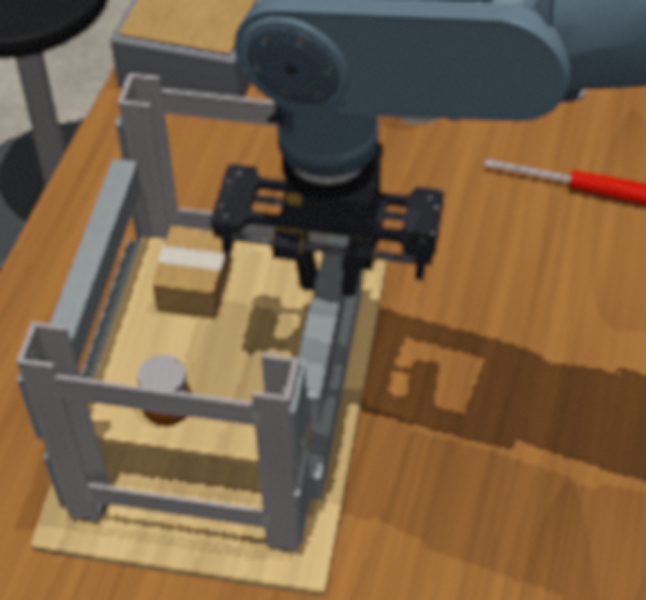

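Request:
arm_command(
  motion=[
    [[0,0,0],[0.2,0.8,0],1],
    [[0,0,0],[0.2,0.8,0],1],
    [[0,0,0],[0,0.7,0],1],
    [[0,0,0],[0,0.7,0],1],
    [[0,0,0],[0,0,0],1],
    [[0,0,0],[0,0,0],1],
    [[0,0,0],[0,0,0],1],
    [[0,0,0],[0,0,0],1],
  ],
  newtons=55,
)

```text
time: 24.25
tool_pos: [597.6, 54.3, 171.5]
tool_rot: [-1.57, -0.071, 0.073]
wrist_force: [-4.4, -1.0, -3.2]
finger_gap: 23.7
```

```bash
python3 meas.py 9
python3 - <<'E'
import cv2
i=cv2.imread('pics/scene9.png');cv2.imwrite('pics/scene9z.png',cv2.resize(i[140:310,240:500],(780,510),interpolation=cv2.INTER_CUBIC))
i=cv2.imread('pics/side9.png');cv2.imwrite('pics/side9z.png',cv2.resize(i[120:380,160:440],(646,600),interpolation=cv2.INTER_CUBIC))
E
```

```text
[597.6  54.3 171.5] 5.235698012916207 [-0. -1.  0.] 23.678040477474465 [-4.4 -1.  -3.2]
end_l wrist []
end_l scene [(0.85, (402.9, 188.8)), (0.81, (293.3, 241.2))]
end_l side [(0.93, (285.6, 304.0))]
end_l ('scene', 'side') [587.3 199.6 202.9] [3.5 3.5]
end_l ('scene', 'side') [560.6  26.   59.1] [100.7 100.7]
seat_l wrist []
seat_l scene []
seat_l side [(0.69, (288.8, 305.1)), (0.28, (242.6, 241.5))]
```

View pics/scene9z.png

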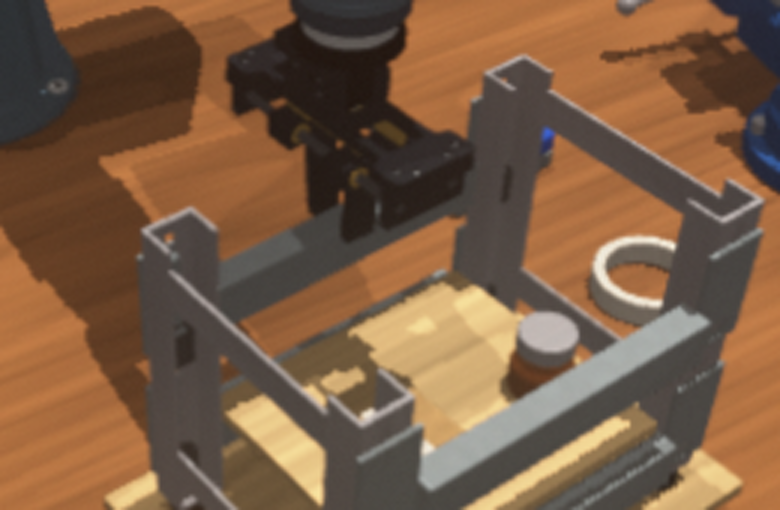

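View pics/side9z.png

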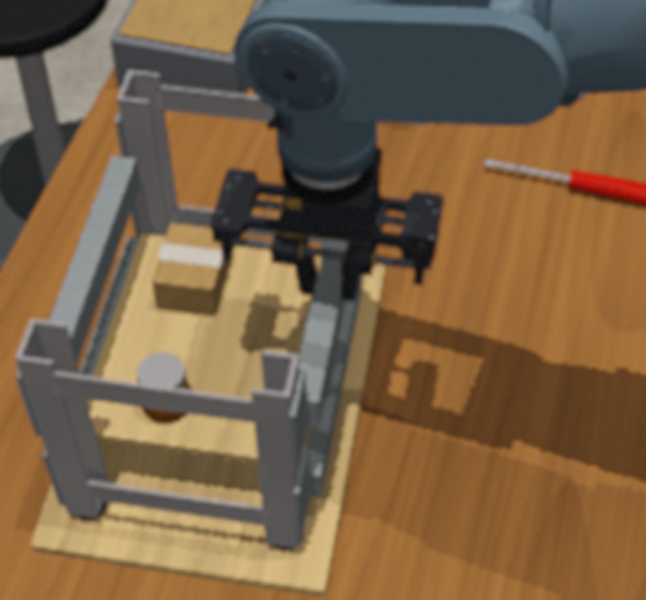

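View pics/wrist9.png

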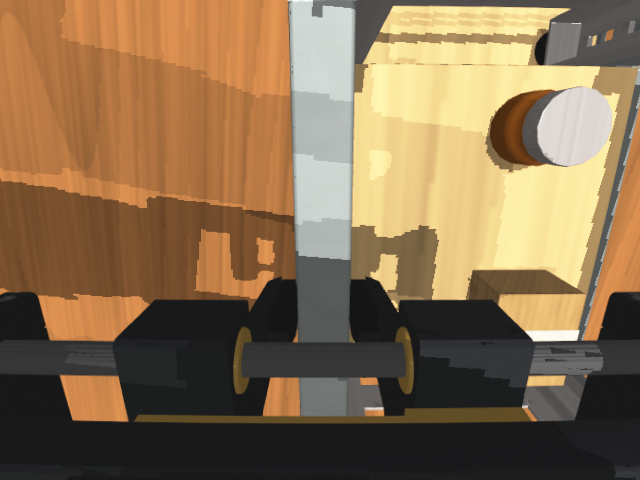

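Request:
arm_command(
  motion=[
    [[0,0,0],[0,0,0],0.2],
    [[0,0,0],[0,0,0],0.2],
    [[0,0,0],[0,0,0],0.2],
    [[0,0,0],[0,0,0],0.2],
    [[0,0,0],[0,0,0],0.2],
    [[0,0,0],[0,-10,0],0.2],
    [[0,0,0],[0,-25,0],0.2],
    [[0,0,0],[0,-25,0],0.2],
  ],
)

```text
time: 25.5
tool_pos: [597.9, 54.4, 232.6]
tool_rot: [-1.569, -0.071, 0.072]
wrist_force: [0.5, -0.4, 0.1]
finger_gap: 35.5
```

Request:
arm_command(
  motion=[
    [[0,0,0],[0,0,15],1],
    [[0,0,0],[0,0,30],1],
    [[0,0,0],[0,0,27],1],
    [[0,0,0],[0,0,10],1],
    [[0,0,0],[0,0,0],1],
    [[0,0,0],[0,0,0],1],
    [[0,0,0],[0,0,0],1],
    [[0,0,0],[0,0,0],1],
  ],
)

```text
time: 26.3
tool_pos: [590.9, 135.0, 231.5]
tool_rot: [-1.57, -0.071, 0.071]
wrist_force: [0.0, -1.0, 0.1]
finger_gap: 0.3
```

```bash
python3 meas.py 10
python3 - <<'E'
import cv2
i=cv2.imread('pics/scene10.png');cv2.imwrite('pics/scene10z.png',cv2.resize(i[140:310,240:500],(780,510),interpolation=cv2.INTER_CUBIC))
E
```

```text
[590.9 135.  231.5] 5.159957470846247 [-0. -1. -0.] 0.2979388966848764 [ 0.  -1.   0.1]
end_l wrist [(0.89, (325.3, 144.2))]
end_l scene [(0.7, (294.5, 241.6)), (0.64, (403.8, 187.3))]
end_l side [(0.84, (284.1, 307.4))]
end_l ('scene', 'side') [586.2 205.9 203. ] [6. 6.]
end_l ('scene', 'side') [560.9  31.5  55.2] [102.8 102.8]
end_l ('wrist', 'scene', 'side') [586.2 205.3 202.9] [0.9 5.6 6.3]
end_l ('wrist', 'scene', 'side') [564.7  96.9  69.8] [107.2 155.3  62.8]
seat_l wrist [(0.63, (321.1, 144.9))]
seat_l scene [(0.81, (296.4, 238.8)), (0.73, (408.7, 188.8))]
seat_l side [(0.91, (292.2, 304.2)), (0.69, (283.5, 304.9))]
seat_l ('scene', 'side') [592.9 207.  205.3] [0.4 0.4]
seat_l ('scene', 'side') [583.4 205.7 203.5] [8.1 8.1]
seat_l ('wrist', 'scene', 'side') [589.4 206.3 204.6] [6.3 3.4 3.4]
seat_l ('wrist', 'scene', 'side') [583.5 204.9 203.4] [1.1 8.4 7.8]
```

View pics/wrist10.png

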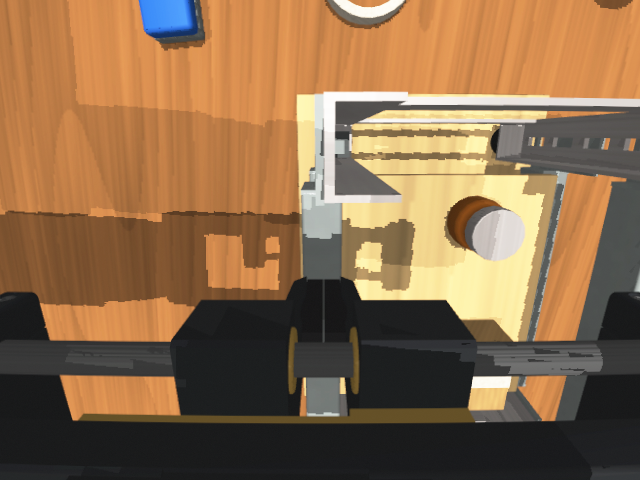

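View pics/scene10z.png

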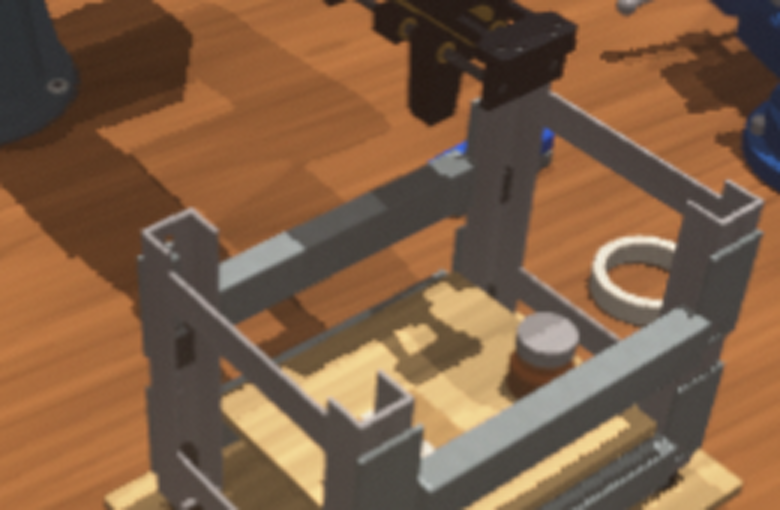

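Request:
arm_command(
  motion=[
    [[0,0,0],[0,10,0],1],
    [[0,0,0],[0,6,0],1],
    [[0,0,0],[0,2,0],1],
    [[0,0,0],[0,2,0],1],
    [[0,0,0],[0,1,0],1],
    [[0,0,0],[0,1,0],1],
    [[0,0,0],[0,1,0],1],
    [[0,0,0],[0,0,0],1],
  ],
)

```text
time: 27.55
tool_pos: [590.7, 136.0, 208.6]
tool_rot: [-1.57, -0.072, 0.072]
wrist_force: [-0.1, 0.9, 0.0]
finger_gap: 0.2
```

Request:
arm_command(
  motion=[
    [[0,0,0],[0,1,0],1],
    [[0,0,0],[0,1,0],1],
    [[0,0,0],[0,1,0],1],
    [[0,0,0],[0,0.5,0],1],
    [[0,0,0],[0,0.5,0],1],
    [[0,0,0],[0,0,0],1],
    [[0,0,0],[0,0,0],1],
    [[0,0,0],[0,0,0],1],
  ],
)

```text
time: 28.35
tool_pos: [590.7, 136.0, 204.6]
tool_rot: [-1.57, -0.072, 0.072]
wrist_force: [0.2, -1.0, 0.8]
finger_gap: 0.1
```

Request:
arm_command(
  motion=[
    [[0,0,0],[0,0.6,0],1],
    [[0,0,0],[0,0.6,0],1],
    [[0,0,0],[0,0.6,0],1],
    [[0,0,0],[0,0.6,0],1],
    [[0,0,0],[0,0.6,0],1],
    [[0,0,0],[0,0,0],1],
    [[0,0,0],[0,0,0],1],
    [[0,0,0],[0,0,0],1],
  ],
)

```text
time: 29.15
tool_pos: [590.7, 136.0, 201.6]
tool_rot: [-1.57, -0.072, 0.072]
wrist_force: [-0.8, 0.1, -0.4]
finger_gap: -0.0
```

```bash
python3 meas.py 11|head -1
python3 - <<'E'
import cv2
i=cv2.imread('pics/scene11.png');cv2.imwrite('pics/scene11z.png',cv2.resize(i[150:300,260:460],(800,600),interpolation=cv2.INTER_CUBIC))
i=cv2.imread('pics/side11.png');cv2.imwrite('pics/side11z.png',cv2.resize(i[180:380,220:400],(540,600),interpolation=cv2.INTER_CUBIC))
E
```

```text
[590.7 136.  201.6] 5.23379145267667 [ 0. -1.  0.] -0.022678003206683443 [-0.8  0.1 -0.4]
```

View pics/wrist11.png

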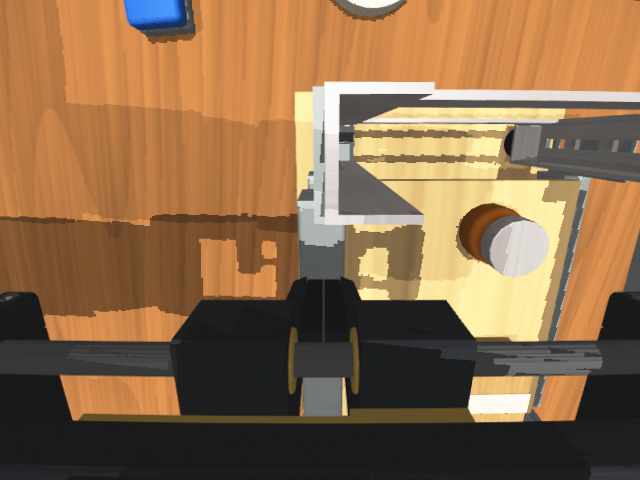

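View pics/scene11z.png

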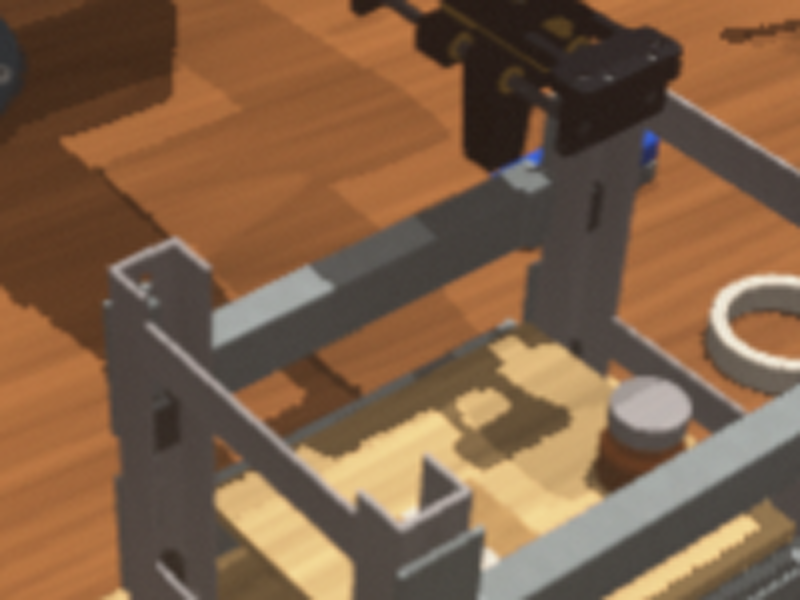

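View pics/side11z.png

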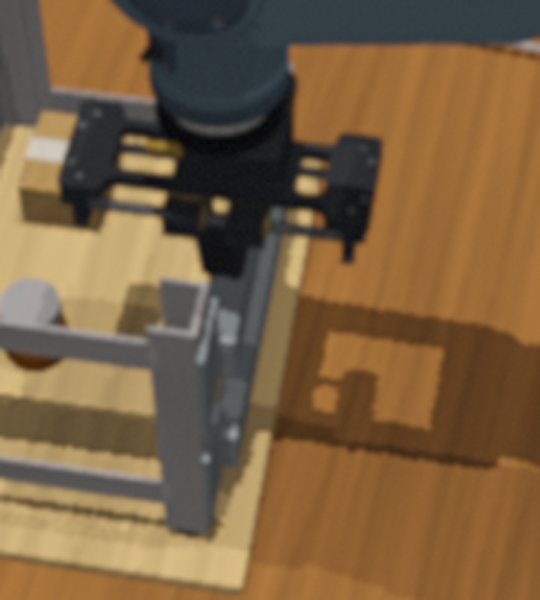

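Request:
arm_command(
  motion=[
    [[0,0,0],[0,0.6,0],1],
    [[0,0,0],[0,0.6,0],1],
    [[0,0,0],[0,0.6,0],1],
    [[0,0,0],[0,0.6,0],1],
    [[0,0,0],[0,0.6,0],1],
    [[0,0,0],[0,0,0],1],
    [[0,0,0],[0,0,0],1],
    [[0,0,0],[0,0,0],1],
  ],
)

```text
time: 30.4
tool_pos: [590.7, 136.0, 198.7]
tool_rot: [-1.57, -0.072, 0.072]
wrist_force: [0.0, -0.1, 0.6]
finger_gap: 0.3
```

```bash
python3 - <<'E'
from h import *
import numpy as np
ims=[]
for n in('scene9','scene10','scene11'):
    i=cv2.imread(f'pics/{n}.png')[205:255,280:350];ims.append(cv2.resize(i,None,fx=5.5,fy=5.5,interpolation=cv2.INTER_NEAREST))
cv2.imwrite('pics/cmp.png',np.vstack([np.hstack(ims[:2]),np.hstack([ims[2],ims[2]*0])]))
s=snap('scene','scene12');snap('side','side12')
rk=np.array([599.3,54.9,203.3]);yaw=np.radians(5.29)
def P(x,y,z): c,q=np.cos(yaw),np.sin(yaw);return rk+[c*x-q*y,q*x+c*y,z]
# projection of predicted home beam top rear edge (x=11,z=4), and lower rear edge, posts tops
for nm,pt in dict(topR=P(11,-124,4),topM=P(11,0,4),topL=P(11,124,4),botR=P(11,-124,-36),post_r_fi=P(0,-130,76),post_r_fo=P(0,-170,76),post_l_fi=P(0,130,76),tip=np.array(bot.get_obs()['tool_pos'])).items(): print(nm,proj(s,pt)[0])
E
```

```text
topR [311.11138282 236.74203373]
topM [357.89112699 213.93952298]
topL [400.53861913 193.14042435]
botR [311.44339371 251.06884688]
post_r_fi [304.71374736 207.3688143 ]
post_r_fo [287.77875849 215.06361281]
post_l_fi [402.47193058 162.83502377]
tip [382.41172436 200.54553102]
```

View pics/cmp.png

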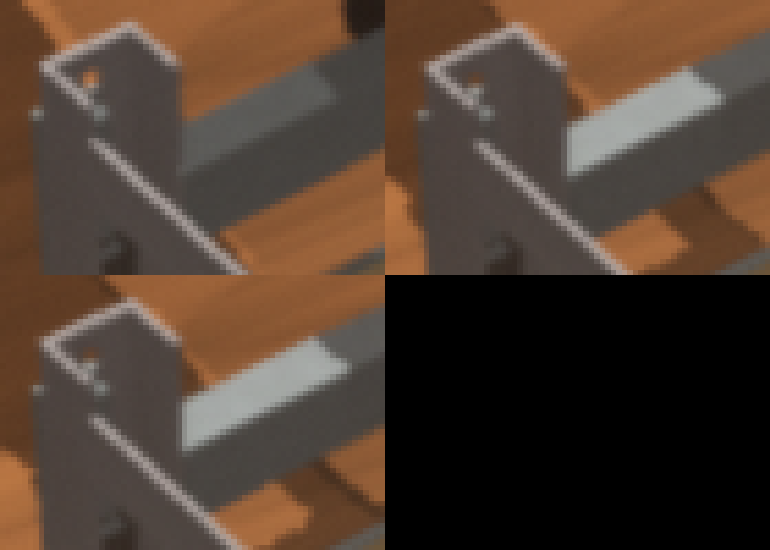

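```bash
python3 - <<'E'
import cv2
i=cv2.imread('pics/scene12.png')[160:250,270:430];cv2.imwrite('pics/scene12z.png',cv2.resize(i,(800,450),interpolation=cv2.INTER_CUBIC))
E
```

```text
(no output)
```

View pics/scene12z.png

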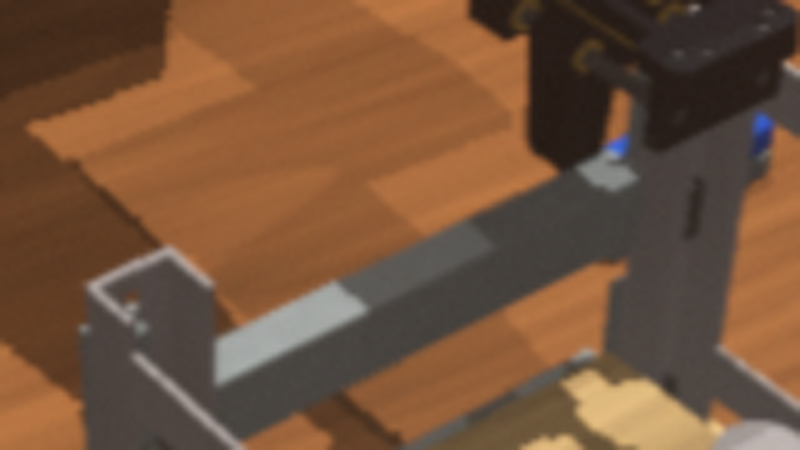

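```bash
python3 - <<'E'
from h import *
s=snap('side','side13')
i=cv2.imread('pics/side13.png')
o=pose()
for k,(P) in enumerate([o[0],o[0]-np.array([0,0,0])+o[1]@[0,0,9],o[0]+o[1]@[0,0,-9],o[0]+[0,0,40]]): print(proj(s,P)[0])
cv2.imwrite('pics/side13z.png',cv2.resize(i[230:330,250:350],(600,600),interpolation=cv2.INTER_CUBIC))
E
```

```text
[294.63344994 277.63839681]
[293.80509803 281.33079753]
[295.45402039 273.98132864]
[294.27034016 265.57924355]
```

View pics/side13z.png

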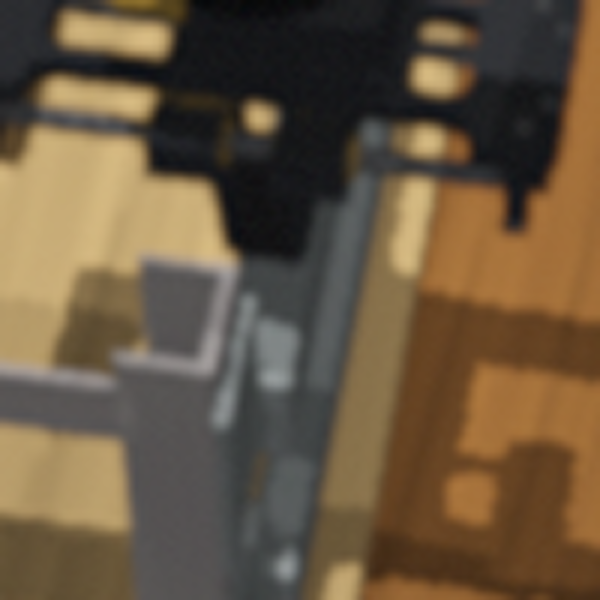

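```bash
python3 look.py w13
```

```text
[590.7 136.  198.7] 5.233716718237604 [ 0. -1.  0.]
```

View pics/w13.png

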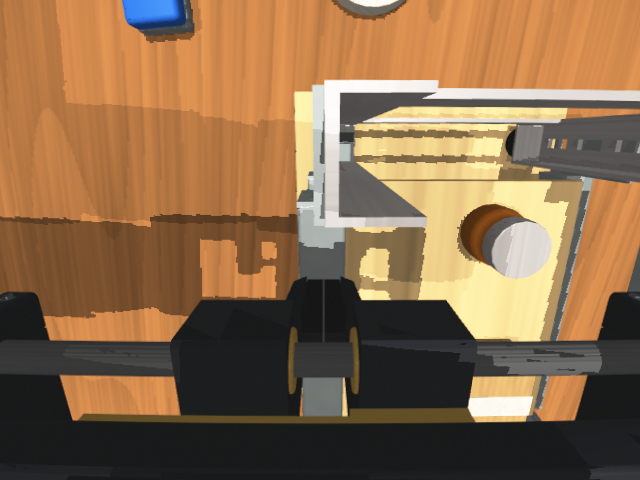

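Request:
arm_command(
  motion=[
    [[0,0,0],[0,1,0],1],
    [[0,0,0],[0,1,0],1],
    [[0,0,0],[0,1,0],1],
    [[0,0,0],[0,1,0],1],
    [[0,0,0],[0,1,0],1],
    [[0,0,0],[0,1,0],1],
    [[0,0,0],[0,1,0],1],
    [[0,0,0],[0,0,0],1],
  ],
)

```text
time: 31.4
tool_pos: [590.6, 136.0, 191.4]
tool_rot: [-1.57, -0.071, 0.072]
wrist_force: [-0.8, 0.5, -0.3]
finger_gap: 0.5
```

Request:
arm_command(
  motion=[
    [[0,0,0],[0,1,0],1],
    [[0,0,0],[0,1,0],1],
    [[0,0,0],[0,1,0],1],
    [[0,0,0],[0,1,0],1],
    [[0,0,0],[0,0.5,0],1],
    [[0,0,0],[0,0.5,0],1],
    [[0,0,0],[0,0,0],1],
    [[0,0,0],[0,0,0],1],
  ],
)

```text
time: 32.2
tool_pos: [590.7, 136.0, 186.6]
tool_rot: [-1.57, -0.072, 0.072]
wrist_force: [-0.2, -0.9, -0.9]
finger_gap: 0.4
```

Request:
arm_command(
  motion=[
    [[0,0,0],[0,0.8,0],1],
    [[0,0,0],[0,0.8,0],1],
    [[0,0,0],[0,0.8,0],1],
    [[0,0,0],[0,0.8,0],1],
    [[0,0,0],[0,0.8,0],1],
    [[0,0,0],[0,0,0],1],
    [[0,0,0],[0,0,0],1],
    [[0,0,0],[0,0,0],1],
  ],
)

```text
time: 33.0
tool_pos: [590.7, 136.0, 182.7]
tool_rot: [-1.57, -0.072, 0.072]
wrist_force: [-1.2, 0.2, -0.3]
finger_gap: 0.3
```

```bash
python3 - <<'E'
from h import *
s=snap('side','side14');i=cv2.imread('pics/side14.png')
a=cv2.resize(i[230:330,250:350],(600,600),interpolation=cv2.INTER_CUBIC)
s=snap('scene','scene14');i=cv2.imread('pics/scene14.png')[160:250,330:430]
cv2.imwrite('pics/c14.png',np.hstack([cv2.resize(a,(390,390)),cv2.resize(i,(400,390),interpolation=cv2.INTER_CUBIC)]))
E
```

```text
(no output)
```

View pics/c14.png

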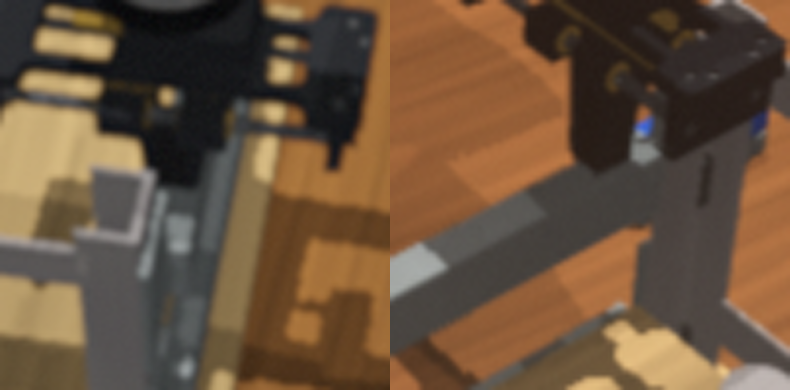

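Request:
arm_command(
  motion=[
    [[0,0,0],[0,0.8,0],1],
    [[0,0,0],[0,0.8,0],1],
    [[0,0,0],[0,0.8,0],1],
    [[0,0,0],[0,0.8,0],1],
    [[0,0,0],[0,0.8,0],1],
    [[0,0,0],[0,0,0],1],
    [[0,0,0],[0,0,0],1],
    [[0,0,0],[0,0,0],1],
  ],
)

```text
time: 33.9
tool_pos: [590.7, 136.0, 178.7]
tool_rot: [-1.57, -0.072, 0.072]
wrist_force: [-0.4, -0.6, -0.2]
finger_gap: 0.2
```

Request:
arm_command(
  motion=[
    [[0,0,0],[0,1,0],1],
    [[0,0,0],[0,1,0],1],
    [[0,0,0],[0,1,0],1],
    [[0,0,0],[0,1,0],1],
    [[0,0,0],[0,1,0],1],
    [[0,0,0],[0,1,0],1],
    [[0,0,0],[0,0,0],1],
    [[0,0,0],[0,0,0],1],
  ],
)

```text
time: 34.7
tool_pos: [590.8, 136.0, 174.2]
tool_rot: [-1.57, -0.072, 0.071]
wrist_force: [-4.6, -1.4, 9.6]
finger_gap: 0.2
```

Request:
arm_command(
  motion=[
    [[0,0,0],[0,0.8,0],1],
    [[0,0,0],[0,0.8,0],1],
    [[0,0,0],[0,0.8,0],1],
    [[0,0,0],[0,0.8,0],1],
    [[0,0,0],[0,0,0],1],
    [[0,0,0],[0,0,0],1],
    [[0,0,0],[0,0,0],1],
    [[0,0,0],[0,0,0],1],
  ],
)

```text
time: 35.5
tool_pos: [590.8, 136.0, 172.4]
tool_rot: [-1.57, -0.073, 0.071]
wrist_force: [-8.5, -1.8, 17.4]
finger_gap: 0.2
```

```bash
python3 - <<'E'
from h import *
s=snap('side','side15');i=cv2.imread('pics/side15.png')
a=cv2.resize(i[230:330,250:350],(600,600),interpolation=cv2.INTER_CUBIC)
s=snap('scene','scene15');i=cv2.imread('pics/scene15.png')[160:250,330:430]
cv2.imwrite('pics/c15.png',np.hstack([cv2.resize(a,(390,390)),cv2.resize(i,(400,390),interpolation=cv2.INTER_CUBIC)]))
print(bot.get_obs())
E
```

```text
{'time': 35.6, 'q': array([ 3.08574308e-02,  2.83138301e-01,  1.56284127e+00, -4.12448316e-04,
        1.29437048e+00, -6.06480304e-02]), 'qd': array([ 0.00154354, -0.00042137,  0.0001827 , -0.00117251,  0.00047393,
       -0.00027291]), 'joint_torque': array([-5.46239130e-01, -3.83140647e+01, -2.98768651e+01,  3.13258320e-01,
       -2.71664836e+00, -4.00825709e-03]), 'tool_pos': array([590.8385889 , 135.95881184, 172.39392969]), 'tool_rot': array([-1.5700136 , -0.07292749,  0.07098445]), 'wrist_force': array([-8.62339531, -1.03509252, 17.63839784]), 'ft_torque': array([-0.19078183,  1.33338685, -0.05060819]), 'finger_gap': 0.3938744753873725}
```

View pics/c15.png

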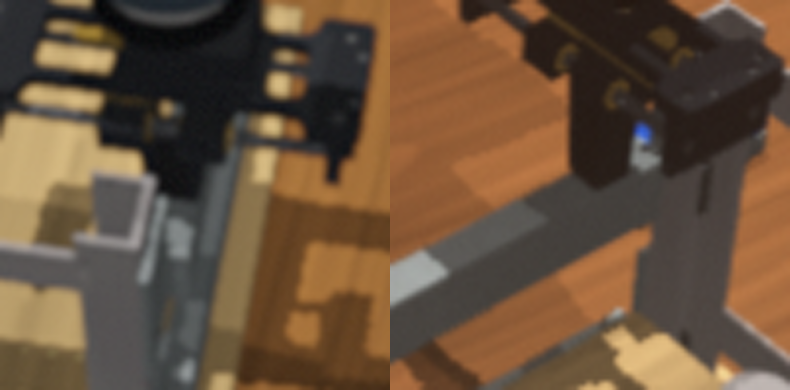

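Request:
arm_command(
  motion=[
    [[0,0,0],[-0.5,0.8,0],1],
    [[0,0,0],[-0.3,0.8,0],1],
    [[0,0,0],[0,0.8,0],1],
    [[0,0,0],[0,0.6,0],1],
    [[0,0,0],[0,0,0],1],
    [[0,0,0],[0,0,0],1],
    [[0,0,0],[0,0,0],1],
    [[0,0,0],[0,0,0],1],
  ],
)

```text
time: 36.4
tool_pos: [590.9, 136.0, 172.2]
tool_rot: [-1.57, -0.075, 0.069]
wrist_force: [-14.5, -2.1, 30.7]
finger_gap: 0.8
```

Request:
arm_command(
  motion=[
    [[0,0,0],[0.8,-8,0],1],
    [[0,0,0],[0,-12,-4],1],
    [[0,0,0],[0,0,-40],1],
    [[0,0,0],[0,0,-45],1],
    [[0,0,0],[0,0,-45],1],
    [[0,0,0],[0,0,-25],1],
    [[0,0,0],[0,4,-5],1],
    [[0,0,0],[0,4,0],1],
  ],
)

```text
time: 37.2
tool_pos: [605.6, -28.1, 177.9]
tool_rot: [-1.569, -0.07, 0.071]
wrist_force: [0.8, 0.5, -0.9]
finger_gap: 0.1
```

Request:
arm_command(
  motion=[
    [[0,0,0],[0,1,0],1],
    [[0,0,0],[0,1,0],1],
    [[0,0,0],[0,1,0],1],
    [[0,0,0],[0,1,0],1],
    [[0,0,0],[0,1,0],1],
    [[0,0,0],[0,1,0],1],
    [[0,0,0],[0,1,0],1],
    [[0,0,0],[0,0,0],1],
  ],
)

```text
time: 38.0
tool_pos: [605.5, -26.2, 173.2]
tool_rot: [-1.569, -0.073, 0.073]
wrist_force: [-7.6, 1.7, 13.7]
finger_gap: 0.6
```

Request:
arm_command(
  motion=[
    [[0,0,0],[0,0.8,0],1],
    [[0,0,0],[0,0.8,0],1],
    [[0,0,0],[0,0.8,0],1],
    [[0,0,0],[0,0.6,0],1],
    [[0,0,0],[0,0,0],1],
    [[0,0,0],[0,0,0],1],
    [[0,0,0],[0,0,0],1],
    [[0,0,0],[0,0,0],1],
  ],
)

```text
time: 38.8
tool_pos: [605.5, -26.2, 172.4]
tool_rot: [-1.57, -0.074, 0.072]
wrist_force: [-12.0, 2.5, 22.6]
finger_gap: 0.3
```

Request:
arm_command(
  motion=[
    [[0,0,0],[0,0.8,0],1],
    [[0,0,0],[0,0.8,0],1],
    [[0,0,0],[0,0.4,0],1],
    [[0,0,0],[0,0,0],1],
    [[0,0,0],[0,0,0],1],
    [[0,0,0],[0,0,0],1],
    [[0,0,0],[0,0,0],1],
    [[0,0,0],[0,0,0],1],
  ],
)

```text
time: 39.6
tool_pos: [605.5, -26.2, 172.2]
tool_rot: [-1.57, -0.074, 0.072]
wrist_force: [-18.2, 2.3, 33.5]
finger_gap: 0.4
```

Request:
arm_command(
  motion=[
    [[0,0,0],[0,-8,0],1],
    [[0,0,0],[0,-30,0],1],
    [[0,0,0],[-25,-35,0],1],
    [[0,0,0],[-45,-7,-35],1],
    [[0,0,0],[-45,0,-45],1],
    [[0,0,0],[-25,0,-40],1],
    [[0,0,0],[0,0,-10],1],
    [[0,0,0],[0,0,0],1],
  ],
)

```text
time: 40.4
tool_pos: [492.3, -154.9, 245.6]
tool_rot: [-1.57, -0.071, 0.069]
wrist_force: [0.1, 0.0, -0.2]
finger_gap: 0.5
```

```bash
python3 look.py w16 end_l seat_l catch_l; python3 - <<'E'
import cv2
i=cv2.imread('pics/w16.png')[100:240,410:640];cv2.imwrite('pics/w16z.png',cv2.resize(i,None,fx=3.4,fy=3.4,interpolation=cv2.INTER_CUBIC))
E
```

```text
[ 492.3 -154.9  245.6] 5.0958483738824025 [ 0. -1. -0.]
end_l 0.74 (516.6, 175.9)Traceback (most recent call last):
  File "look.py", line 6, in <module>
    for q in bot.spot_point(th,'wrist')[:3]: print(th,round(q['p'],2),(round(q['at'][1]*640,1),round(q['at'][0]*480,1)))
             ~~~~~~~~~~~~~~^^^^^^^^^^^^
ValueError: it knows: beam, beam_mid, carton, end, eraser, jar, mug, rack, screwdriver, seat, tape, wrench
```

View pics/w16z.png

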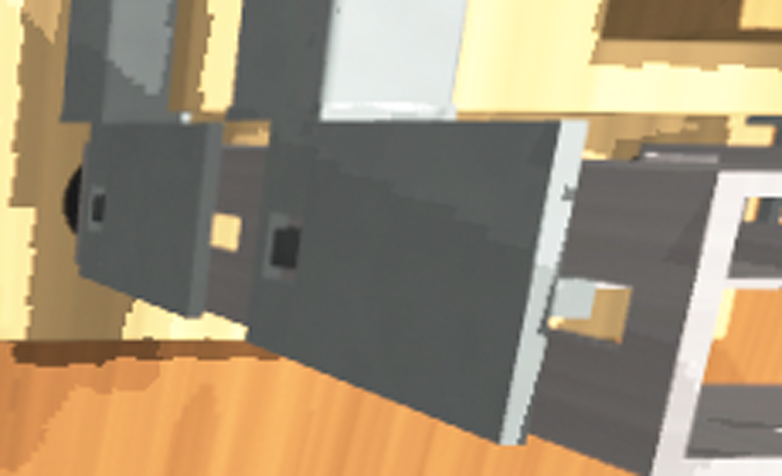

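Request:
arm_command(
  motion=[
    [[0,0,0],[0,0,30],1],
    [[0,0,0],[0,0,45],1],
    [[0,0,0],[0,0,45],1],
    [[0,0,0],[0,0,45],1],
    [[0,0,0],[0,0,45],1],
    [[0,0,0],[0,0,45],1],
    [[0,0,0],[0,0,35],1],
    [[0,0,0],[0,0,10],1],
  ],
)

```text
time: 41.35
tool_pos: [463.7, 149.3, 245.4]
tool_rot: [-1.568, -0.076, 0.077]
wrist_force: [0.3, -0.7, -1.6]
finger_gap: 0.4
```

```bash
python3 look.py w17 end_l seat_l; python3 - <<'E'
import cv2
i=cv2.imread('pics/w17.png')[80:220,410:640];cv2.imwrite('pics/w17z.png',cv2.resize(i,None,fx=3.4,fy=3.4,interpolation=cv2.INTER_CUBIC))
import numpy as np
a=cv2.imread('pics/w16.png')[160:190,480:510];b=cv2.imread('pics/w17.png')[130:180,470:520]
cv2.imwrite('pics/holes.png',np.hstack([cv2.resize(a,(390,390),interpolation=0),cv2.resize(b,(390,390),interpolation=0)]))
E
```

```text
[463.7 149.3 245.4] 5.592983190718148 [-0. -1.  0.]
end_l 0.61 (515.4, 187.8)
seat_l 0.71 (559.3, 359.2)
```

View pics/w17z.png

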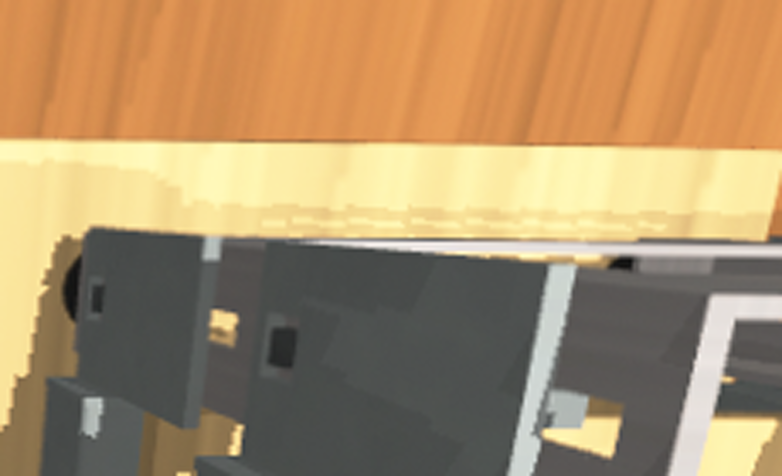

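View pics/holes.png

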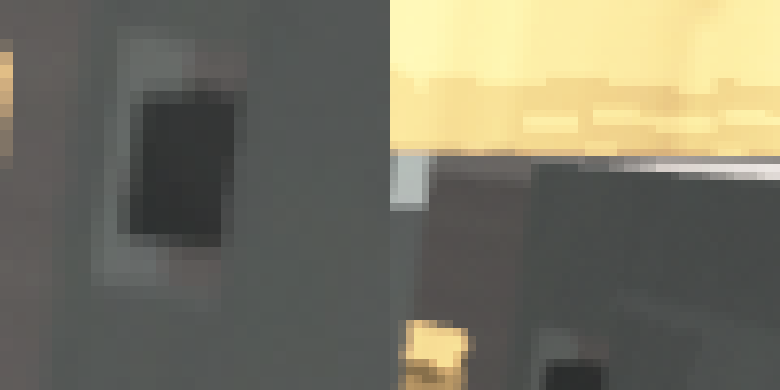

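```bash
python3 - <<'E'
from h import *
print(bot.get_obs()['wrist_force'],bot.hand_in())
E
```

```text
the job is handed in; nothing more can be done
[-0.05013121 -0.13211577  0.32259908] None
```

The beam is in the top two slots of both front posts. I pressed it home, released it and handed the job in at about 41.5 s. `hand_in` gives no verdict, so this rests on my own checks.

**How it went**
- I gripped the beam at its middle and moved it level with the slots. All four tabs went straight in until the end plates met the posts.
- I lowered it while still gripped, with about 17 N of net push at most, until it dropped past the catches. I then let go and pressed each end with the shut fingers, to about 31 N on the left and 34 N on the right. Both ends stopped firm at the same tool height, 172.2 mm.

**Last checks**
- The close wrist pictures show both end plates flush on the posts. A dark catch nose fills each lock hole, looking the same as on the lower beam that is already fitted.
- The wrist force was near zero at the end, with the gripper well clear. The jar, carton and other bystanders looked undisturbed, but I did not re-measure them.

**What disagreed or was not checked**
- The shut fingertips touched the beam's top with the TCP about 30 mm lower than the stated TCP should allow. I relied on the force and the pictures there instead.
- My measured seat height was good to only a few mm, so that the beam is fully home rests on the firm stops and the catch pictures.
- While pressing, there was also a sideways force of up to 18 N towards the robot. I took it to be the rack tipping on its soft feet, and did not confirm that.

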